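Unstack the ramekins for a steamed egg

TASK

Get ready to steam an egg: take the stack of ramekins apart and set the small top one in the middle of the saucer, the medium one in the middle of the kitchen scale's platform and the large bottom one in the middle of the egg cooker's rack, then cover the large one squarely with the yellow lid. Set everything down upright and gently, letting nothing drop, and leave the salt cellar and the egg in its cup where they stand.

Things in the scene. Friction and masses are not known exactly. Their poses are not given: they have to be found in the camera images.
- ramekin_small: Smallest white ceramic ramekin, at the top of the stack: a round, open, straight-sided cup, 52 mm across outside, 38 mm high, wall 7 mm, with a foot ring 43 mm across and 3 mm high under it; about 0.1 kg. Origin: centre of the underside of the foot, z up. It stands on the rim of the medium one, its origin 40 mm above that one's origin (the foot drops 3 mm into the mouth).
- ramekin_medium: Medium white ceramic ramekin, in the middle of the stack: same form, 61 mm across outside, 43 mm high, wall 7 mm, foot ring 52 mm across and 3 mm high; about 0.15 kg. Origin: centre of the underside of the foot, z up. It stands on the rim of the large one, its origin 45 mm above that one's origin (the foot drops 3 mm into the mouth).
- ramekin_large: Large white ceramic ramekin, at the bottom of the stack: same form, 70 mm across outside, 48 mm high, wall 7 mm, foot ring 58 mm across and 3 mm high; about 0.21 kg. Origin: centre of the underside of the foot, z up. It stands on the low bamboo tray (floor 12 mm above the counter, lip 26 mm) drawn out of the bamboo shelf on the robot's right; the shelf itself, 130 mm high with goods on it, has its front edge at least 120 mm from the stack's axis, towards -y.
- lid: Yellow silicone lid, a flat disc 84 mm across and 4 mm thick lying on the counter, with an upright round knob in the middle, 20 mm across and 24 mm high (top of the knob 28 mm above the underside); about 50 g. Origin: centre of the underside, z up. It lies loose on a ramekin's rim, without a skirt or plug.
- saucer: White ceramic saucer, fixed: 128 mm across, rim 13 mm high, flat middle 80 mm across whose surface is 6 mm above the counter. Origin: centre of the underside, z up. Place of the small ramekin.
- scale: Kitchen scale, fixed: slim white base 160 by 128 mm with a round stainless platform 116 mm across, its surface 26 mm above the counter (it does not sink). Origin: on the counter under the platform's centre, z up; x points away from the display strip. Place of the medium ramekin.
- cooker: Round egg cooker, fixed: matte black base 170 mm across with its dome off; on top a flat grey rack, 156 mm across, with six egg seats around a plain middle 70 mm across; the rack's surface is 74 mm above the counter and flat all over. Origin: on the counter under its centre, z up. Place of the large ramekin.
- salt_cellar: Stainless salt cellar with its hinged cover shut, round, 67 mm across and 50 mm high, loose; leave it alone. Origin: centre of the underside, z up.
- egg_cup: White egg cup with a brown egg in it, one piece, 48 mm across and 77 mm high, loose; leave it alone. Origin: centre of the underside, z up.
Mind the look-alikes: they are no part of the job. Of the things that look like the lid, the larger one is meant. Leave any purple look-alike of the ramekin_large alone.

How it is judged:
At the end, for the whole second after the job is handed in: Small ramekin on the saucer (within 15 mm of its centre), medium on the scale platform (15 mm), large on the cooker rack (15 mm), all upright and seated; lid flat on the large one's rim (12 mm); all at rest; salt cellar and egg cup within 20 mm of their start (horizontal distance between ramekin_small and saucer below 0.015 m and z of ramekin_small in the frame of saucer between 0.002 and 0.01 m and angle between each of ramekin_small, ramekin_medium, ramekin_large, lid's own z axis and vertical below 0.1 rad and linear speed of each of ramekin_small, ramekin_medium, ramekin_large, lid below 0.02 m/s and horizontal distance between ramekin_medium and scale below 0.015 m and z of ramekin_medium in the frame of scale between 0.022 and 0.03 m and horizontal distance between ramekin_large and cooker below 0.015 m and z of ramekin_large in the frame of cooker between 0.07 and 0.078 m and horizontal distance between lid and ramekin_large below 0.012 m and z of lid in the frame of ramekin_large between 0.044 and 0.052 m and distance of each of salt_cellar, egg_cup from where it was at the start of the episode below 0.02 m); the robot touches nothing.
It fails at once if a ramekin or the lid is dropped or thrown (moves faster than 0.6 m/s, a fall of about 20 mm, while the fingers do not hold it) ((linear speed of ramekin_large above 0.6 m/s and contact force between ramekin_large and the fingers below 0.05 N) or (linear speed of ramekin_medium above 0.6 m/s and contact force between ramekin_medium and the fingers below 0.05 N) or (linear speed of ramekin_small above 0.6 m/s and contact force between ramekin_small and the fingers below 0.05 N) or (linear speed of lid above 0.6 m/s and contact force between lid and the fingers below 0.05 N)).
It fails at once if the salt cellar or the egg cup is pushed more than 20 mm or tipped (distance of any of salt_cellar, egg_cup from where it was at the start of the episode above 0.02 m or angle between any of salt_cellar, egg_cup's own z axis and vertical above 0.3 rad).
It also fails if it takes over 128 s, if anything falls off the work surface, if the arm or the gripper's body presses on something with over 40 N, if the wrist force passes 120 N, or if a joint passes its speed limit or range.

ROBOT

A 6-joint arm with a two-finger parallel gripper is mounted at the origin on the work surface. World frame = base frame: x ahead of the robot, y to its left, z up, the work surface at z = 0. Lengths are in m, angles in rad, forces in N, time in s.
With the tool pointing down it reaches from about 0.225 to 0.875 m from the base axis. Payload 3.4 kg.
Tool frame: the origin (TCP) lies at the very end of the fingers, on their centre line; the grasp point (between the pads) lies 19 mm behind it; z points along the fingers, y is the direction in which the jaws open and shut (so a half turn about z gives the same grasp; the last joint's range is limited). The gripper opens to 85 mm and grips with 20 to 120 N. Pads are 22 mm wide; open, the fingers measure 114 mm over their backs; the gripper's body (76 mm by 85 mm) begins 54 mm behind the grasp point. The pads swing forward as they close: fully open they stand 13 mm farther back than shut.
Start: joints at [1.161, 0.276, 1.505, -0, 1.361, -0.121], TCP at [0.164, 0.551, 0.193] pointing down, gripper open.
Joint ranges: [-2.89, 2.89], [-0.75, 2.08], [0.22, 2.7], [-1.18, 4.32], [0.11, 2.71], [-2.7, 2.7]. Speed limits (rad/s): [2.57, 2.57, 3.14, 3.14, 3.14, 3.14].

INTERFACE

Orientations are given as a unit quaternion [w, x, y, z].
In Python, from rig import telemetry, optics, order gives the robot as it stands.
- The arm moves only by the shell command python3 -m creep 'ROWS' [FORCE]. ROWS is a JSON object of lists of equal length, an entry for each row: "slide": the shift along the world's x, y, z normalised to -1 to 1, where 1 is 0.15 m, a list of three; "twist": the turn, a rotation vector about the world's x, y, z normalised to -1 to 1, where 1 is 360 degrees, a list of three; "fingers": the gripper's target within -1 to 1 (fully open at 1, half-way at 0, shut at -1). A call has 1 to 20 rows; each row is the pose to reach, as a shift and turn from the pose commanded when the call began, turning the shorter way round; what a row does not reach only later rows make up. A row lasts 1/10 s, in which the tool goes at most 50 mm and 8.59 degrees, less where a joint would pass 70% of its speed; a pose out of reach is approached as far as the arm can. A call with a number of a shift or a turn outside -1 to 1 is refused whole. A call with a gripper value outside its range is refused whole. The fingers move at their own pace and stop on an object; FORCE is the grip in N (left out, the last holds). Time passes only in rows, so rows that repeat a pose let the fingers close. It gives the time, the measured TCP pose, the force and the opening at its end, in the units of the state.
- telemetry.get_state(): the state, without advancing time (a new reading comes with each control period).
- optics.get_image(name): name is "side" or "top"; returns a dict with "img" (384x512x3 uint8, blue, green, red), "depth" (384x512 float32, m along the optical axis (not along the pixel's ray), 0 where there is no reading), "fovy" (degrees; the focal length in pixels is half the picture's height over the tangent of half this angle, whatever the lens; pixels are square), "cx", "cy" (the principal point, pixels), "world_from_camera" (4x4, takes a point from camera to world coordinates). Camera axes: x right, y down, z forward; pixel columns grow to the right and rows downward; lengths in m; the calibration is good to about 2 mm. A picture is of the moment at which its call begins.
- order.sign_off(): hands the job in, once; it reports no verdict.
The state is a dict: "clock": time; "qpos": joint angles; "qd": joint speeds; "effort": joint torques, N m; "position": TCP position; "ee_rot": TCP orientation; "contact_force": force on the tool from outside, world axes, zero at the start; "moment": the same for the moment, N m; "width": finger opening in m.
Only numpy, scipy, OpenCV 4.12 (cv2) and the standard library are available. Lean on these libraries where they do the work, as an engineer would, in place of code of your own. Each camera call takes 0.05 s, during which the arm holds its last target.

## Working session

There is one attempt and no reset: what is moved stays moved. The work goes in short steps, Python scripts to look and compute and a shell command to move; the robot and the scene stay as the last step left them, time stands still between calls to the robot, and variables do not carry over. Pictures are saved under pics/ and viewed, and the job is handed in when it is done.

```bash
ls -la; mkdir -p pics; cat > h.py <<'E'
import numpy as np, cv2
from rig import telemetry, optics, order
def grab(name, fn=None):
    d=optics.get_image(name)
    if fn: cv2.imwrite('pics/'+fn,d['img'])
    np.savez('/tmp/'+name+'.npz',**d)
    return d
def cloud(d):
    h,w=d['depth'].shape
    f=h/2/np.tan(np.radians(float(d['fovy']))/2)
    u,v=np.meshgrid(np.arange(w),np.arange(h))
    z=d['depth']
    P=np.stack([(u-float(d['cx']))*z/f,(v-float(d['cy']))*z/f,z,np.ones_like(z)],-1)
    W=P@np.array(d['world_from_camera']).T
    W=W[...,:3]; W[z==0]=np.nan
    return W
E
python3 - <<'E'
from h import *
for n in ('side','top'):
    d=grab(n,n+'0.png'); print(n,d['fovy'],d['cx'],d['cy'],np.round(d['world_from_camera'],3).tolist())
s=telemetry.get_state(); print(s)
E
```

```text
total 12
drwxr-xr-x  3 agent agent 4096 Dec  7 03:20 .
drwxr-xr-x 23 root  root  4096 Dec  7 03:19 ..
drwxr-xr-x  2 agent agent 4096 Dec  7 03:20 pics
side 45.058441066441354 250.32697334309145 185.61113566484497 [[0.976, -0.131, 0.176, 0.356], [-0.218, -0.509, 0.833, -0.933], [-0.02, -0.851, -0.525, 0.674], [0.0, 0.0, 0.0, 1.0]]
top 51.562434560553285 254.5084835781369 194.40881744884865 [[-0.018, -0.997, 0.075, 0.48], [-1.0, 0.017, -0.01, 0.006], [0.009, -0.076, -0.997, 1.22], [0.0, 0.0, 0.0, 1.0]]
{'clock': 0.1, 'qpos': array([ 1.16099054e+00,  2.76506684e-01,  1.50599928e+00,  6.99895622e-06,
        1.36068340e+00, -1.20997231e-01]), 'qd': array([-0.00115052, -0.00106284, -0.00356031, -0.00022955,  0.00066548,
       -0.00040171]), 'effort': array([ 2.06257835e-03, -4.17701554e+01, -2.46404082e+01, -1.23190157e-04,
        5.82029883e-03, -7.05692997e-06]), 'position': array([0.16355671, 0.55070155, 0.19194344]), 'ee_rot': array([-2.12708200e-04,  1.43903615e-01,  9.89591387e-01, -7.69505447e-04]), 'contact_force': array([-0.17121686, -0.12088928,  0.7672968 ]), 'moment': array([ 0.01144195, -0.02163207,  0.02299493]), 'width': 0.0853441391966789}
```

View pics/side0.png

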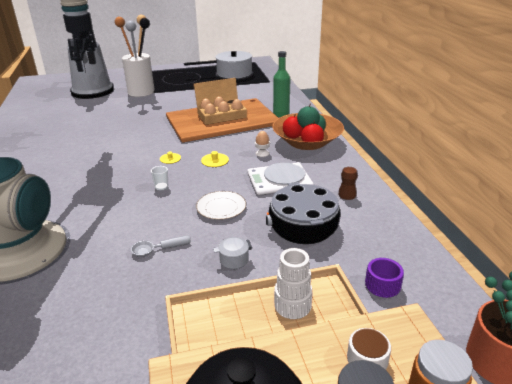

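View pics/top0.png

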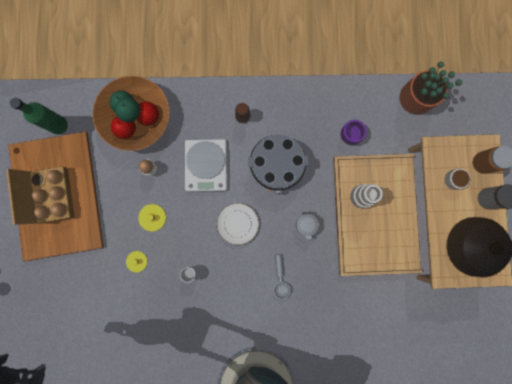

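The top view looks down with x up and y to the left. The stack stands on the tray at about (370,195), with the saucer at (238,224), the scale at (206,160), the cooker at (278,162), the large lid at (152,217) and the small decoy lid at (137,262). The purple look-alike is at (354,132). Next I measure them.

```bash
cat > m0.py <<'E'
from h import *
def load(n): return dict(np.load('/tmp/'+n+'.npz'))
def circ(P,iters=3):
    A=np.c_[2*P,np.ones(len(P))]; 
    s=np.linalg.lstsq(A,(P**2).sum(1),rcond=None)[0]
    return s[:2],np.sqrt(s[2]+s[:2]@s[:2])
def mec(P):
    c,r=cv2.minEnclosingCircle(P.astype(np.float32)*1000); return np.round(np.array(c)/1000,4),round(r/1000,4)
E
python3 - <<'E'
from m0 import *
for n in('top','side'):
    W=cloud(load(n)); im=load(n)['img'].astype(int)
    x,y,z=W[...,0],W[...,1],W[...,2]
    print(n,'table z',np.nanmedian(z[(x>.25)&(x<.35)&(y>.0)&(y<.3)]))
    px={'top':dict(stack=(370,195),saucer=(238,224),scale=(206,160),cooker=(278,162),lid=(152,217),egg=(147,167),salt=(308,225)),
        'side':dict(stack=(294,258),saucer=(221,206),scale=(285,175),cooker=(305,205),lid=(215,160),egg=(262,138),salt=(234,248))}[n]
    for k,(u,v) in px.items(): print(k,W[v,u].round(4))
    b,g,r=im[...,0],im[...,1],im[...,2]
    yel=(r>150)&(g>130)&(b<100)&(x<.75)&(y<.4)&(z<.05)
    nn,lab=cv2.connectedComponents(yel.astype(np.uint8))
    for i in range(1,nn):
        m=lab==i
        if m.sum()>60: 
            print('yel',m.sum(),mec(W[m][:,:2]),np.nanmedian(z[m]), np.nanmax(z[m]))
            k=m&(z>.018); print('  knob',k.sum(),np.nanmean(W[k],0).round(4))
    for lo,hi,nm in((.09,.30,'top'),):
        pass
    st=(abs(x-.47)<.08)&(abs(y+.30)<.09)&(z>.03)
    for a,c in((.04,.055),(.055,.0585),(.06,.095),(.095,.11),(.11,.128),(.128,.14),(.14,.15)):
        k=st&(z>a)&(z<c)
        if k.sum()>8: print('stack band',a,c,k.sum(),np.nanmin(W[k],0).round(3),np.nanmax(W[k],0).round(3))
E
```

```text
top table z -0.0003349834603709745
stack [ 0.5572 -0.3313  0.1046]
saucer [0.4824 0.0452 0.0082]
scale [0.678  0.1391 0.0224]
cooker [ 0.6603 -0.0759  0.0737]
lid [0.5079 0.3021 0.0238]
egg [0.6525 0.3056 0.0696]
salt [ 0.4758 -0.1621  0.0469]
yel 118 (array([ 0.6267, -0.4748]), 0.05) 0.011715368721999964 0.016236943482667243
  knob 0 [nan nan nan]
yel 142 (array([ 0.6396, -0.3427]), 0.0475) 0.011243830020248757 0.018762577570755612
  knob 1 [ 0.6618 -0.3244  0.0188]
yel 1188 (array([ 0.4748, -0.3874]), 0.1459) 0.01157102840937474 0.01952945699290476
  knob 4 [ 0.4756 -0.4024  0.0185]
yel 536 (array([0.507, 0.309]), 0.0421) 0.003476668504308944 0.030169725897235544
  knob 33 [0.5073 0.3088 0.027 ]
yel 65 (array([ 0.4475, -0.472 ]), 0.03) 0.011720027400571542 0.01507757333195392
  knob 0 [nan nan nan]
yel 194 (array([ 0.3825, -0.4812]), 0.0454) 0.011729713487518945 0.017699549263909153
  knob 0 [nan nan nan]
yel 325 (array([0.3756, 0.3554]), 0.0323) 0.0029528384047108336 0.02704074695735481
  knob 17 [0.3748 0.3541 0.0223]
stack band 0.04 0.055 14 [ 0.525 -0.351  0.041] [ 0.55  -0.297
[... 742 characters left out ...]
0.5072, 0.3117]), 0.0328) 0.006278324225584275 0.030611081434925524
  knob 23 [0.5081 0.3014 0.0236]
yel 89 (array([ 0.5077, -0.2634]), 0.0362) 0.01990723844005149 0.025042540039943773
  knob 63 [ 0.5102 -0.263   0.0213]
stack band 0.04 0.055 122 [ 0.524 -0.366  0.04 ] [ 0.55  -0.321  0.055]
stack band 0.055 0.0585 25 [ 0.525 -0.365  0.055] [ 0.549 -0.324  0.058]
stack band 0.06 0.095 268 [ 0.525 -0.365  0.06 ] [ 0.55  -0.315  0.095]
stack band 0.095 0.11 140 [ 0.53  -0.36   0.095] [ 0.55  -0.312  0.11 ]
stack band 0.11 0.128 111 [ 0.534 -0.356  0.11 ] [ 0.55  -0.315  0.128]
stack band 0.128 0.14 121 [ 0.534 -0.357  0.128] [ 0.55  -0.309  0.138]<stdin>:16: RuntimeWarning: Mean of empty slice
```

```bash
cat > m1.py <<'E'
from m0 import *
from scipy.optimize import least_squares
def fitc(P,r=None,c0=None):
    # robust circle fit, fixed radius if r
    c0=P.mean(0) if c0 is None else c0
    if r is None:
        s=least_squares(lambda p:np.hypot(*(P-p[:2]).T)-p[2],[*c0,.03],loss='soft_l1',f_scale=.002); return s.x.round(4)
    s=least_squares(lambda p:np.hypot(*(P-p).T)-r,c0,loss='soft_l1',f_scale=.002); return s.x.round(4)
E
python3 - <<'E'
from m1 import *
for n in('top','side'):
    W=cloud(load(n)); im=load(n)['img'].astype(int)
    x,y,z=W[...,0],W[...,1],W[...,2]
    print(n)
    st=(abs(x-.557)<.06)&(abs(y+.33)<.06)&(z>.03)
    print(' max z',np.nanpercentile(z[st],99))
    for a,c,r in((.02,.052,.035),(.065,.094,.0305),(.108,.13,.026)):
        k=st&(z>a)&(z<c); P=W[k][:,:2]
        if len(P)>8: print(' wall',a,len(P),fitc(P,r,np.array([.557,-.33])),fitc(P))
    k=st&(z>.131); P=W[k][:,:2]; print(' rim',len(P),P.mean(0).round(4),mec(P))
    # cooker: top surface
    k=(np.hypot(x-.66,y+.085)<.12)&(z>.066)&(z<.082); print(' cooker',k.sum(),mec(W[k][:,:2]),np.nanmedian(z[k]), W[k].mean(0))
    k=(np.hypot(x-.66,y+.085)<.12)&(z>.02)&(z<.06);print(' cooker wall',fitc(W[k][:,:2],.085))
    k=(np.hypot(x-.67,y-.13)<.12)&(z>.0215)&(z<.035); print(' scale',k.sum(),mec(W[k][:,:2]),W[k].mean(0))
    k=(np.hypot(x-.67,y-.13)<.12)&(z>.01)&(z<.035); print(' base',cv2.minAreaRect((W[k][:,:2]*1000).astype(np.float32)))
    k=(np.hypot(x-.485,y-.045)<.085)&(z>.0035)&(z<.03); print(' saucer',k.sum(),mec(W[k][:,:2]),W[k].mean(0))
    k=(np.hypot(x-.476,y+.165)<.09)&(z>.035)&(z<.06); print(' salt',k.sum(),mec(W[k][:,:2]),W[k].mean(0))
    k=(np.hypot(x-.653,y-.305)<.05)&(z>.015)&(z<.09); print(' egg',k.sum(),mec(W[k][:,:2]),np.nanmax(z[k]))
    k=(np.hypot(x-.55,y+.33)<.26)&(z>.018)&(z<.05);
    k=(np.hypot(x-.7,y+.29)<.09)&(z>.03);print(' purple',k.sum(),mec(W[k][:,:2]),np.nanmax(z[k]))
    k=(x>.3)&(x<.8)&(y<-.42)&(y>-.6)&(z>.1);print(' shelf front y',np.nanmax(y[k]), np.nanpercentile(y[k],99))
E
python3 - <<'E'
import cv2
im=cv2.imread('pics/top0.png')[100:290,180:430]; cv2.imwrite('pics/topc.png',cv2.resize(im,None,fx=3,fy=3))
im=cv2.imread('pics/side0.png')[110:340,140:420]; cv2.imwrite('pics/sidec.png',cv2.resize(im,None,fx=2.5,fy=2.5))
E
```

```text
top
 max z 0.13727825712251268
 wall 0.02 44 [ 0.5597 -0.3308] [ 0.5596 -0.3304  0.0346]
 wall 0.065 64 [ 0.5597 -0.3308] [ 0.5597 -0.3309  0.0306]
 wall 0.108 95 [ 0.5591 -0.3254] [ 0.5581 -0.3266  0.0222]
 rim 124 [ 0.5594 -0.33  ] (array([ 0.5594, -0.3303]), 0.026)
 cooker 2315 (array([ 0.6683, -0.0767]), 0.0883) 0.07342798260984318 [ 0.66355598 -0.07646059  0.07341132]
 cooker wall [ 0.6661 -0.0776]
 scale 1122 (array([0.6642, 0.1293]), 0.0872) [0.67758272 0.14268455 0.02553351]
 base ((664.9208984375, 141.49325561523438), (125.90570068359375, 160.11578369140625), 89.75093078613281)
 saucer 1297 (array([0.486 , 0.0463]), 0.0839) [0.48393939 0.04756421 0.00818929]
 salt 430 (array([ 0.475 , -0.1588]), 0.0406) [ 0.47727071 -0.16017211  0.04521737]
 egg 203 (array([0.6584, 0.3152]), 0.0236) 0.07760482808660729
 purple 215 (array([ 0.7073, -0.2909]), 0.0826) 0.05277650315245985
 shelf front y -0.47423817261534723 -0.47721726248922297
side
 max z 0.13644146172821792
 wall 0.02 324 [ 0.56   -0.3308] [ 0.5601 -0.3305  0.0353]
 wall 0.065 408 [ 0.56   -0.3309] [ 0.56   -0.331   0.0304]
 wall 0.108 452 [ 0.5593 -0.3333] [ 0.5588 -0.3348  0.0227]
 rim 280 [ 0.5589 -0.3337] (array([ 0.5599, -0.3327]), 0.0272)
 cooker 2218 (array([ 0.6604, -0.0775]), 0.0904) 0.07441510493367065 [ 0.66247546 -0.08723749  0.07406029]
 cooker wall [ 0.6658 -0.075 ]
 scale 711 (array([0.6635, 0.1303]), 0.0789) [0.67819113 0.1376415  0.02632837]
 base ((665.3761596679688, 139.1811065673828), (129.2168731689453, 160.31300354003906), 89.9439697265625)
 saucer 1127 (array([0.4839, 0.0371]), 0.0754) [0.48525033 0.05150728 0.00878503]
 salt 569 (array([ 0.4758, -0.1616]), 0.0411) [ 0.47698433 -0.16974029  0.04554775]
 egg 222 (array([0.659 , 0.3107]), 0.0242) 0.07715093675537543
 purple 632 (array([ 0.7551, -0.311 ]), 0.037) 0.051456184349641054
 shelf front y -0.4761482299739374 -0.4804281993352847
```

View pics/topc.png

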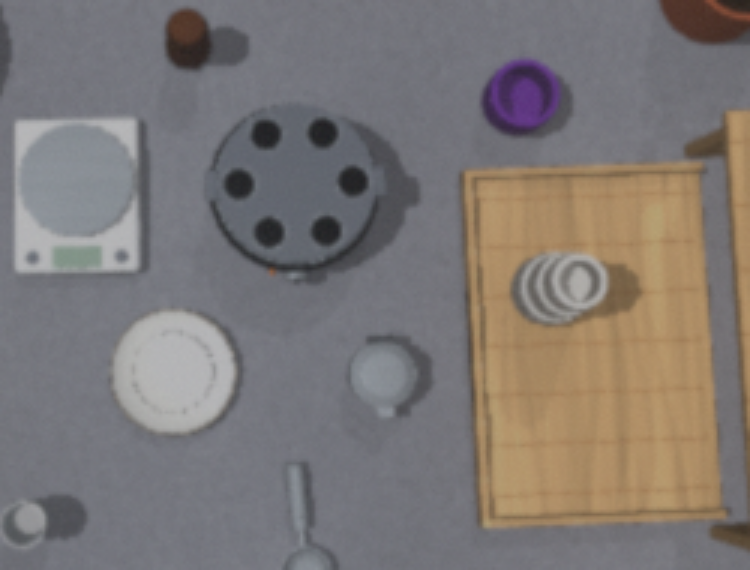

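View pics/sidec.png

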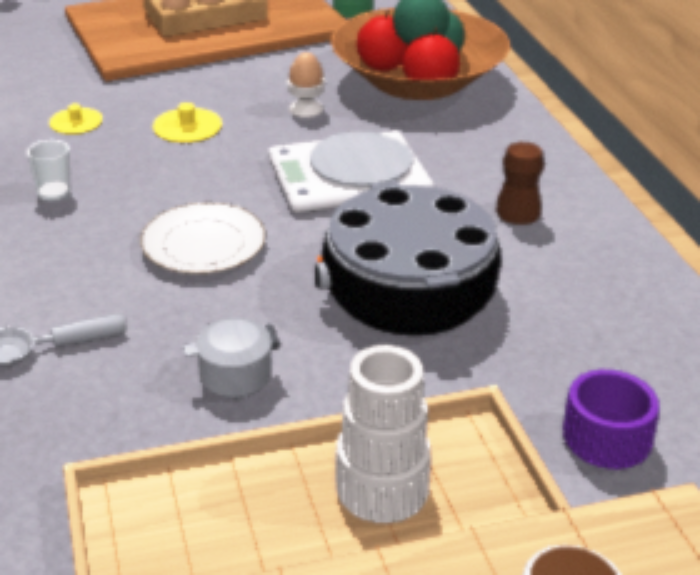

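```bash
cat > m2.py <<'E'
from m1 import *
def onplane(d,uv,z0):
    f=384/2/np.tan(np.radians(float(d['fovy']))/2); T=np.array(d['world_from_camera'])
    uv=np.atleast_2d(uv).astype(float)
    r=np.c_[(uv[:,0]-float(d['cx']))/f,(uv[:,1]-float(d['cy']))/f,np.ones(len(uv))]@T[:3,:3].T
    o=T[:3,3]; t=(z0-o[2])/r[:,2]; return (o+r*t[:,None])[:,:2]
def topx(d,p):
    f=384/2/np.tan(np.radians(float(d['fovy']))/2); T=np.linalg.inv(np.array(d['world_from_camera']))
    c=T[:3,:3]@np.array(p)+T[:3,3]; return np.array([f*c[0]/c[2]+float(d['cx']),f*c[1]/c[2]+float(d['cy'])])
E
python3 - <<'E'
from m2 import *
for n in('top','side'):
    d=load(n);W=cloud(d); im=d['img'].astype(int); x,y,z=W[...,0],W[...,1],W[...,2]
    b,g,r=im[...,0],im[...,1],im[...,2]
    print(n)
    xy=np.full(x.shape+(2,),np.nan); v,u=np.mgrid[:384,:512]; uv=np.c_[u.ravel(),v.ravel()]
    X=onplane(d,uv,.074).reshape(384,512,2)
    hole=((np.hypot(X[...,0]-.665,X[...,1]+.077)<.072)&(im.sum(-1)<150)).astype(np.uint8)
    k,lab,stt,cen=cv2.connectedComponentsWithStats(hole)
    C=np.array([cen[i] for i in range(1,k) if stt[i,4]>15]); Q=onplane(d,C,.074); print('holes',len(C),Q.mean(0),fitc(Q))
    X=onplane(d,uv,.026).reshape(384,512,2); R=np.hypot(X[...,0]-.68,X[...,1]-.14)
    plat=((R<.09)&(im.min(-1)<215)&(im.min(-1)>0))
    # white base mean colors
    for q in [(.68,.14),(.60,.195),(.75,.2),(.78,.14)]:
        p=topx(d,[*q,.026]).astype(int); print(q,im[p[1],p[0]])
    X=onplane(d,uv,.013).reshape(384,512,2); R=np.hypot(X[...,0]-.485,X[...,1]-.048)
    m=((R<.1)&(im.min(-1)>165)).astype(np.uint8)
    c,_=cv2.findContours(m,0,1); c=max(c,key=cv2.contourArea)[:,0]; print('saucer',fitc(onplane(d,c,.013)))
    g8=cv2.Canny(d['img'],40,120)
    X=onplane(d,uv,.026).reshape(384,512,2); R=np.hypot(X[...,0]-.68,X[...,1]-.14); ang=np.arctan2(X[...,1]-.14,X[...,0]-.68)
    e=(g8>0)&(abs(R-.058)<.006); P=X[e]; print('platform',len(P),fitc(P,.058,np.array([.68,.14])),fitc(P))
    X=onplane(d,uv,.074).reshape(384,512,2); R=np.hypot(X[...,0]-.665,X[...,1]+.077)
    e=(g8>0)&(abs(R-.078)<.012); P=X[e]; print('rack',len(P),fitc(P,.078,np.array([.665,-.077])),fitc(P))
E
```

```text
top
holes 6 [ 0.66491724 -0.07701371] [ 0.6649 -0.0771  0.0554]
(0.68, 0.14) [148 143 137]
(0.6, 0.195) [180 177 177]
(0.75, 0.2) [123 116 115]
(0.78, 0.14) [122 115 113]
saucer [0.4846 0.045  0.0564]
platform 145 [0.679  0.1397] [0.679  0.1396 0.0595]
rack 360 [ 0.6625 -0.0752] [ 0.6627 -0.0747  0.08  ]
side
holes 6 [ 0.66550977 -0.07612405] [ 0.6653 -0.0761  0.0556]
(0.68, 0.14) [222 213 213]
(0.6, 0.195) [191 180 184]
(0.75, 0.2) [110 102 106]
(0.78, 0.14) [192 181 184]
saucer [0.4846 0.0477 0.0981]
platform 114 [0.6812 0.1418] [0.6812 0.1418 0.0582]
rack 318 [ 0.6644 -0.0777] [ 0.6643 -0.0775  0.0786]
```

```bash
python3 - <<'E'
from m2 import *
for n in('top','side'):
    d=load(n);v,u=np.mgrid[:384,:512]; uv=np.c_[u.ravel(),v.ravel()]
    X=onplane(d,uv,.013).reshape(384,512,2); R=np.hypot(X[...,0]-.485,X[...,1]-.047)
    e=(cv2.Canny(d['img'],40,120)>0)&(abs(R-.064)<.008); print(n,'saucer',e.sum(),fitc(X[e],.064,np.array([.485,.047])),fitc(X[e]))
print(onplane(load('top'),[[237.7,223.3]],.006))
E
R='x'; python3 -m creep '{"slide":[[0.2,-0.3,0.3],[0.44,-0.98,0.3],[0.44,-0.98,0.3],[0.44,-0.98,0.3],[0.44,-0.98,0.3]],"twist":[[0,0,0],[0,0,0],[0,0,0],[0,0,0],[0,0,0]],"fingers":[1,1,1,1,1]}' 40
python3 -m creep '{"slide":[[0.44,-0.98,0],[0.44,-0.98,0],[0.44,-0.98,0],[0.44,-0.98,0]],"twist":[[0,0,0],[0,0,0],[0,0,0],[0,0,0]],"fingers":[1,1,1,1]}'
python3 -m creep '{"slide":[[0.44,-0.98,0],[0.44,-0.98,0],[0.44,-0.98,0],[0.44,-0.98,0]],"twist":[[0,0,0],[0,0,0],[0,0,0],[0,0,0]],"fingers":[1,1,1,1]}'
```

```text
top saucer 186 [0.4838 0.0447] [0.4839 0.0457 0.0621]
side saucer 149 [0.485  0.0474] [0.4849 0.0473 0.0624]
[[0.48458172 0.04618348]]
clock: 0.6
position: [0.2304, 0.4015, 0.2382]
ee_rot: [0.0, 0.146, 0.989, -0.0]
contact_force: [-0.2, -0.1, -0.0]
width: 0.0851
clock: 1.0
position: [0.2969, 0.2543, 0.2374]
ee_rot: [0.0, 0.146, 0.989, -0.001]
contact_force: [0.0, 0.4, -0.7]
width: 0.0855
clock: 1.4
position: [0.3641, 0.1074, 0.2376]
ee_rot: [0.001, 0.146, 0.989, -0.001]
contact_force: [-0.0, 0.5, -0.8]
width: 0.0856
```

```bash
python3 -m creep '{"slide":[[0.435,-0.974,0],[0.435,-0.974,0],[0.435,-0.974,0],[0.435,-0.974,0]],"twist":[[0,0,0],[0,0,0],[0,0,0],[0,0,0]],"fingers":[1,1,1,1]}'
python3 -m creep '{"slide":[[0.435,-0.974,0],[0.435,-0.974,0],[0.435,-0.974,0],[0.435,-0.974,0]],"twist":[[0,0,0],[0,0,0],[0,0,0],[0,0,0]],"fingers":[1,1,1,1]}'
python3 -m creep '{"slide":[[0.2,-0.45,0],[0.435,-0.974,0],[0.435,-0.974,0],[0.435,-0.974,0],[0.435,-0.974,0],[0.435,-0.974,0]],"twist":[[0,0,0],[0,0,0],[0,0,0],[0,0,0],[0,0,0],[0,0,0]],"fingers":[1,1,1,1,1,1]}'
python3 - <<'E'
from h import *
d=grab('side','side1.png')
s=telemetry.get_state(); print(s['position'],s['ee_rot'],s['qpos'])
E
```

```text
clock: 1.8
position: [0.43, -0.0387, 0.2372]
ee_rot: [0.001, 0.146, 0.989, -0.0]
contact_force: [-1.0, 1.0, 0.1]
width: 0.0852
clock: 2.2
position: [0.4954, -0.1847, 0.2366]
ee_rot: [0.0, 0.145, 0.989, -0.0]
contact_force: [-1.3, 0.7, -0.1]
width: 0.086
clock: 2.8
position: [0.5577, -0.3253, 0.2372]
ee_rot: [-0.001, 0.143, 0.99, 0.001]
contact_force: [0.2, 0.3, 0.6]
width: 0.0856
[ 0.55751257 -0.32526911  0.23774522] [-4.07822640e-04  1.42945712e-01  9.89730023e-01  9.15458049e-04] [-6.36644711e-01  3.65844232e-01  1.26121288e+00  1.22837031e-03
  1.51612087e+00 -1.92063488e+00]
```

View pics/side1.png

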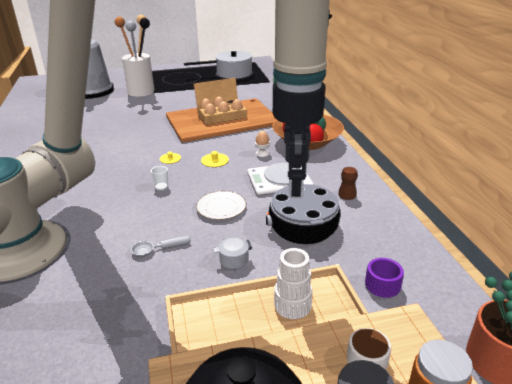

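```bash
python3 -m creep '{"slide":[[0,0,0],[0,0,0],[0,0,0]],"twist":[[0,0,0],[0,0,0],[0,0,0]],"fingers":[1,1,1]}'
python3 - <<'E'
from m2 import *
d=load('side'); print(topx(d,[.5575,-.3253,.2377]))
W=cloud(d); x,y,z=W[...,0],W[...,1],W[...,2]
k=(abs(x-.56)<.1)&(abs(y+.325)<.1)&(z>.16)&(z<.3); print(k.sum(),np.nanmin(W[k],0),np.nanmax(W[k],0))
for h in(.235,.245,.26): 
    m=k&(z>h)&(z<h+.01); print(h,m.sum(),W[m].min(0) if m.any() else '',W[m].max(0) if m.any() else '')
E
```

```text
clock: 3.15
position: [0.5574, -0.3272, 0.2384]
ee_rot: [0.0, 0.144, 0.99, -0.0]
contact_force: [1.1, 0.8, -0.7]
width: 0.0857
[293.79457046 207.34186425]
84 [ 0.53384411 -0.38153983  0.2881039 ] [ 0.58009962 -0.2823643   0.29997964]
0.235 0  
0.245 0  
0.26 0
```

```bash
python3 - <<'E'
from m2 import *
d=load('side');W=cloud(d)
for v in range(130,206,5): print(v,[tuple(W[v,u].round(3)) for u in (286,292,297,302,308)])
im=d['img'][100:320,230:370]; cv2.imwrite('pics/s1c.png',cv2.resize(im,None,fx=2.7,fy=2.7,interpolation=2))
E
```

```text
130 [(np.float64(0.544), np.float64(-0.315), np.float64(0.376)), (np.float64(0.539), np.float64(-0.36), np.float64(0.396)), (np.float64(0.546), np.float64(-0.363), np.float64(0.397)), (np.float64(0.552), np.float64(-0.365), np.float64(0.397)), (np.float64(0.575), np.float64(-0.327), np.float64(0.377))]
135 [(np.float64(0.536), np.float64(-0.341), np.float64(0.38)), (np.float64(0.539), np.float64(-0.362), np.float64(0.389)), (np.float64(0.546), np.float64(-0.362), np.float64(0.388)), (np.float64(0.552), np.float64(-0.368), np.float64(0.39)), (np.float64(0.567), np.float64(-0.35), np.float64(0.38))]
140 [(np.float64(0.535), np.float64(-0.346), np.float64(0.375)), (np.float64(0.532), np.float64(-0.385), np.float64(0.393)), (np.float64(0.538), np.float64(-0.388), np.float64(0.394)), (np.float64(0.544), np.float64(-0.391), np.float64(0.395)), (np.float64(0.566), np.float64(-0.354), np.float64(0.374))]
145 [(np.float64(0.534), np.float64(-0.35), np.float64(0.368)), (np.float64(0.53), np.float64(-0.39), np.float64(0.388)), (np.float64(0.537), np.float64(-0.39), np.float64(0.388)), (np.float
[... 3042 characters left out ...]
at64(-0.376), np.float64(0.295)), (np.float64(0.68), np.float64(-0.058), np.float64(0.075))]
200 [(np.float64(0.623), np.float64(-0.068), np.float64(0.076)), (np.float64(0.637), np.float64(-0.069), np.float64(0.075)), (np.float64(0.649), np.float64(-0.07), np.float64(0.073)), (np.float64(0.66), np.float64(-0.074), np.float64(0.074)), (np.float64(0.674), np.float64(-0.077), np.float64(0.074))]
205 [(np.float64(0.619), np.float64(-0.083), np.float64(0.073)), (np.float64(0.632), np.float64(-0.087), np.float64(0.074)), (np.float64(0.642), np.float64(-0.093), np.float64(0.076)), (np.float64(0.653), np.float64(-0.097), np.float64(0.076)), (np.float64(0.667), np.float64(-0.097), np.float64(0.074))]
```

View pics/s1c.png

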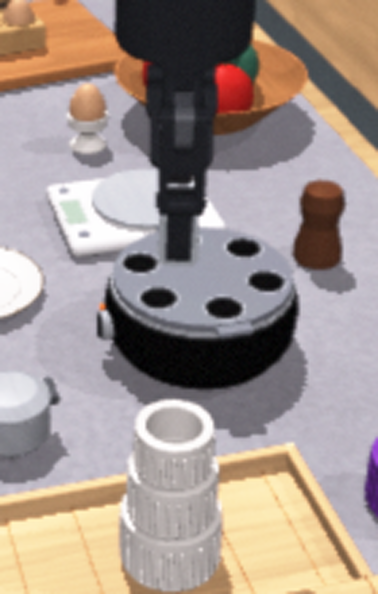

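```bash
python3 -m creep '{"slide":[[0,0,0],[0,0,0],[0,0,0],[0,0,0],[0,0,0],[0,0,0],[0,0,0],[0,0,0]],"twist":[[0,0,0],[0,0,0],[0,0,0],[0,0,0],[0,0,0],[0,0,0],[0,0,0],[0,0,0]],"fingers":[-1,-1,-1,-1,-1,-1,-1,-1]}'
python3 - <<'E'
from m2 import *
d=grab('side');W=cloud(d); s=telemetry.get_state(); print(s['position'],s['width'])
print(topx(d,s['position']))
for v in range(180,230,3): print(v,[W[v,u].round(3).tolist() for u in (288,293,298)])
im=d['img'][100:320,230:370]; cv2.imwrite('pics/s2c.png',cv2.resize(im,None,fx=2.7,fy=2.7,interpolation=2))
E
```

```text
clock: 3.95
position: [0.5575, -0.3281, 0.2377]
ee_rot: [0.0, 0.144, 0.99, 0.0]
contact_force: [0.4, 0.2, -0.3]
width: 0.0002
[ 0.55752462 -0.32810411  0.23770842] 8.275033896403729e-05
[294.30995198 208.26130159]
180 [[0.68, 0.101, 0.024], [0.549, -0.343, 0.302], [0.556, -0.346, 0.303]]
183 [[0.651, 0.011, 0.073], [0.55, -0.341, 0.295], [0.557, -0.342, 0.295]]
186 [[0.646, -0.006, 0.075], [0.55, -0.34, 0.29], [0.557, -0.344, 0.291]]
189 [[0.642, -0.019, 0.074], [0.553, -0.333, 0.279], [0.558, -0.342, 0.284]]
192 [[0.639, -0.031, 0.074], [0.65, -0.037, 0.075], [0.662, -0.037, 0.073]]
195 [[0.635, -0.045, 0.074], [0.646, -0.05, 0.076], [0.658, -0.052, 0.075]]
198 [[0.63, -0.06, 0.076], [0.642, -0.061, 0.074], [0.654, -0.062, 0.073]]
201 [[0.626, -0.074, 0.077], [0.638, -0.076, 0.076], [0.65, -0.076, 0.075]]
204 [[0.624, -0.081, 0.074], [0.634, -0.087, 0.076], [0.646, -0.087, 0.074]]
207 [[0.62, -0.094, 0.075], [0.632, -0.096, 0.074], [0.643, -0.098, 0.074]]
210 [[0.617, -0.105, 0.075], [0.627, -0.11, 0.076], [0.639, -0.11, 0.074]]
213 [[0.613, -0.117, 0.074], [0.624, -0.121, 0.076], [0.635, -0.122, 0.074]]
216 [[0.61, -0.127, 0.074], [0.62, -0.132, 0.076], [0.631, -0.134, 0.075]]
219 [[0.609, -0.131, 0.068], [0.618, -0.139, 0.073], [0.628, -0.143, 0.074]]
222 [[0.609, -0.132, 0.061], [0.618, -0.14, 0.066], [0.628, -0.147, 0.068]]
225 [[0.608, -0.138, 0.057], [0.617, -0.145, 0.061], [0.629, -0.145, 0.059]]
228 [[0.609, -0.135, 0.047], [0.618, -0.142, 0.05], [0.627, -0.151, 0.055]]
```

View pics/s2c.png

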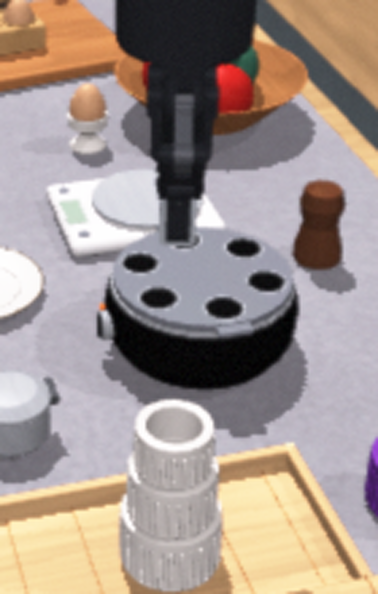

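```bash
python3 -m creep '{"slide":[[0.01,-0.01,-0.2],[0.013,-0.018,-0.4],[0.013,-0.018,-0.6],[0.013,-0.018,-0.6],[0.013,-0.018,-0.6],[0.013,-0.018,-0.6],[0.013,-0.018,-0.6]],"twist":[[0,0,0],[0,0,0],[0,0,0],[0,0,0],[0,0,0],[0,0,0],[0,0,0]],"fingers":[1,1,1,1,1,1,1]}'
python3 - <<'E'
from m2 import *
d=grab('side');W=cloud(d); s=telemetry.get_state(); print(s['position'],s['width'],s['qpos'])
print(topx(d,s['position']))
im=d['img'][100:320,210:390]; cv2.imwrite('pics/s3c.png',cv2.resize(im,None,fx=2.7,fy=2.7,interpolation=2))
x,y,z=W[...,0],W[...,1],W[...,2]
k=(abs(x-.55)<.07)&(abs(y+.33)<.08)&(z>.14); 
for h in np.arange(.14,.3,.01):
    m=k&(z>h)&(z<h+.01); 
    if m.sum()>2: print(round(h,3),m.sum(),W[m].min(0).round(3),W[m].max(0).round(3))
d=grab('top'); im=d['img'][120:290,300:470]; cv2.imwrite('pics/t3c.png',cv2.resize(im,None,fx=3,fy=3,interpolation=2))
E
```

```text
clock: 4.7
position: [0.5606, -0.3316, 0.1499]
ee_rot: [0.002, 0.144, 0.99, -0.001]
contact_force: [-0.6, -0.0, 0.4]
width: 0.0855
[ 0.56039289 -0.33144413  0.14963524] 0.08502791562356143 [-6.40961953e-01  4.12171032e-01  1.40437421e+00  9.44823138e-05
  1.32170393e+00 -1.92306779e+00]
[294.93632383 250.49809767]
0.2 33 [ 0.536 -0.387  0.202] [ 0.556 -0.375  0.21 ]
0.21 67 [ 0.536 -0.39   0.211] [ 0.571 -0.292  0.22 ]
0.22 69 [ 0.536 -0.39   0.22 ] [ 0.563 -0.288  0.23 ]
0.23 45 [ 0.535 -0.39   0.23 ] [ 0.563 -0.287  0.24 ]
0.24 6 [ 0.53  -0.399  0.245] [ 0.558 -0.378  0.25 ]
0.25 147 [ 0.527 -0.407  0.25 ] [ 0.554 -0.362  0.26 ]
0.26 67 [ 0.528 -0.406  0.26 ] [ 0.563 -0.363  0.27 ]
0.27 131 [ 0.528 -0.405  0.27 ] [ 0.566 -0.354  0.28 ]
0.28 183 [ 0.529 -0.404  0.28 ] [ 0.58  -0.316  0.29 ]
0.29 204 [ 0.529 -0.403  0.29 ] [ 0.58  -0.319  0.3  ]
```

View pics/s3c.png

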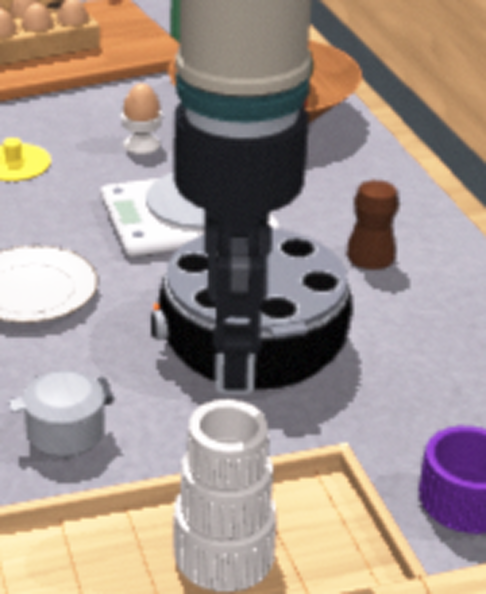

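View pics/t3c.png

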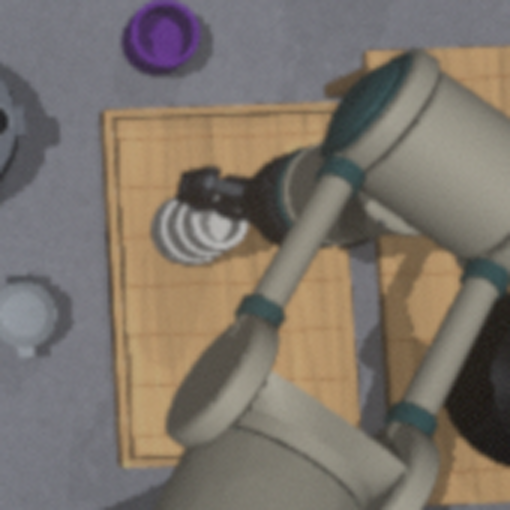

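The side view shows the fingertips ending about 40 mm above where the reported TCP says they should be, while the table and stack heights are right. I'll go to the height that is safe under both readings, close, and let the width decide.

```bash
python3 -m creep '{"slide":[[0,0,-0.1],[0,0,-0.2],[0,0,-0.29],[0,0,-0.29],[0,0,-0.29],[0,0,-0.29]],"twist":[[0,0,0],[0,0,0],[0,0,0],[0,0,0],[0,0,0],[0,0,0]],"fingers":[1,1,1,1,1,1]}'
python3 -m creep '{"slide":[[0,0,0],[0,0,0],[0,0,0],[0,0,0],[0,0,0],[0,0,0],[0,0,0],[0,0,0]],"twist":[[0,0,0],[0,0,0],[0,0,0],[0,0,0],[0,0,0],[0,0,0],[0,0,0],[0,0,0]],"fingers":[0.6,0.4,0.2,0,0,-0.2,-0.2,-0.2]}' 25
python3 - <<'E'
from m2 import *
d=grab('side');W=cloud(d); s=telemetry.get_state(); print(s['position'],s['width'],s['contact_force'],s['moment'])
im=d['img'][100:320,210:390]; cv2.imwrite('pics/s4c.png',cv2.resize(im,None,fx=2.7,fy=2.7,interpolation=2))
E
```

```text
clock: 5.4
position: [0.5601, -0.3312, 0.1051]
ee_rot: [0.001, 0.144, 0.99, -0.0]
contact_force: [0.4, -0.2, -0.2]
width: 0.0855
clock: 6.2
position: [0.5595, -0.3308, 0.1042]
ee_rot: [-0.0, 0.144, 0.99, 0.0]
contact_force: [0.3, 0.2, 0.2]
width: 0.0341
[ 0.55948062 -0.33077089  0.10419342] 0.033903165043976634 [-1.02609757  0.06162397 -0.04735058] [ 0.01828296 -0.02253635 -0.00833831]
```

View pics/s4c.png

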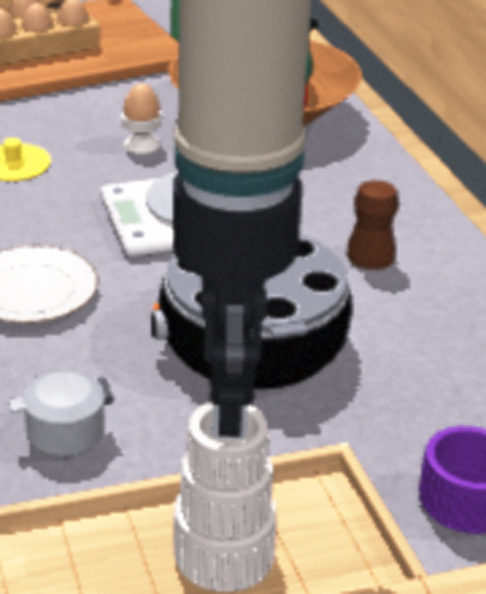

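Width went to 34 mm without touching, and the picture shows the tips just above the rim. So the fingertip really lies about 42 mm above the reported TCP z. I'll work with that offset. Next I open and descend by about 41 mm.

```bash
python3 -m creep '{"slide":[[0,0,0],[0,0,0],[0,0,0],[0,0,0],[0,0,0],[0,0,0]],"twist":[[0,0,0],[0,0,0],[0,0,0],[0,0,0],[0,0,0],[0,0,0]],"fingers":[1,1,1,1,1,1]}' 30
python3 -m creep '{"slide":[[0,0,-0.07],[0,0,-0.14],[0,0,-0.21],[0,0,-0.265],[0,0,-0.265],[0,0,-0.265],[0,0,-0.265]],"twist":[[0,0,0],[0,0,0],[0,0,0],[0,0,0],[0,0,0],[0,0,0],[0,0,0]],"fingers":[1,1,1,1,1,1,1]}'
python3 - <<'E'
from m2 import *
d=grab('side');W=cloud(d); s=telemetry.get_state(); print(s['position'],s['width'],s['contact_force'],s['moment'])
im=d['img'][100:320,210:390]; cv2.imwrite('pics/s5c.png',cv2.resize(im,None,fx=2.7,fy=2.7,interpolation=2))
E
```

```text
clock: 6.85
position: [0.5595, -0.3308, 0.1042]
ee_rot: [0.0, 0.144, 0.99, 0.0]
contact_force: [0.3, -0.4, -0.0]
width: 0.0854
clock: 7.55
position: [0.5598, -0.331, 0.0649]
ee_rot: [0.0, 0.144, 0.99, -0.0]
contact_force: [0.2, 0.2, -0.1]
width: 0.0853
[ 0.55987063 -0.3310638   0.06500235] 0.08538046601691918 [-0.78700277 -0.79047258  0.39325837] [ 0.00360456  0.00896763 -0.00857148]
```

View pics/s5c.png

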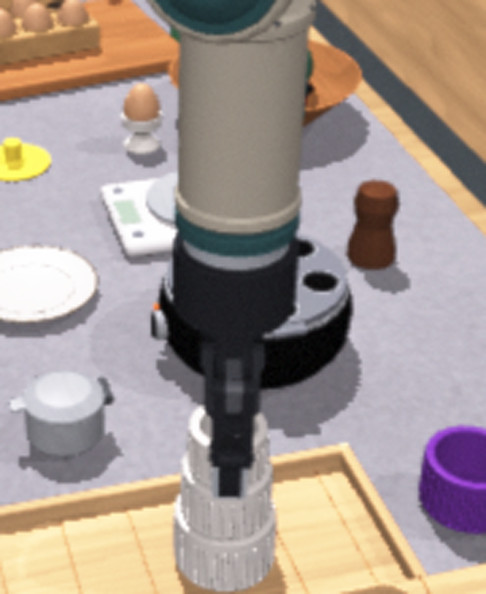

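```bash
python3 -m creep '{"slide":[[0,0,0],[0,0,0],[0,0,0],[0,0,0],[0,0,0],[0,0,0],[0,0,0],[0,0,0]],"twist":[[0,0,0],[0,0,0],[0,0,0],[0,0,0],[0,0,0],[0,0,0],[0,0,0],[0,0,0]],"fingers":[0.7,0.5,0.35,0.25,0.2,0.1,0,0]}' 30
python3 - <<'E'
from m2 import *
d=grab('side');W=cloud(d); s=telemetry.get_state(); print(s['position'],s['width'],s['contact_force'],s['moment'])
im=d['img'][100:320,210:390]; cv2.imwrite('pics/s6c.png',cv2.resize(im,None,fx=2.7,fy=2.7,interpolation=2))
E
```

```text
clock: 8.4
position: [0.5597, -0.3308, 0.0647]
ee_rot: [0.0, 0.144, 0.99, 0.0]
contact_force: [0.9, 1.2, 2.9]
width: 0.0502
[ 0.55969664 -0.33079355  0.06473758] 0.05006167673455542 [0.45196405 1.10798595 2.36700233] [ 0.1511654  -0.02253947 -0.02281056]
```

View pics/s6c.png

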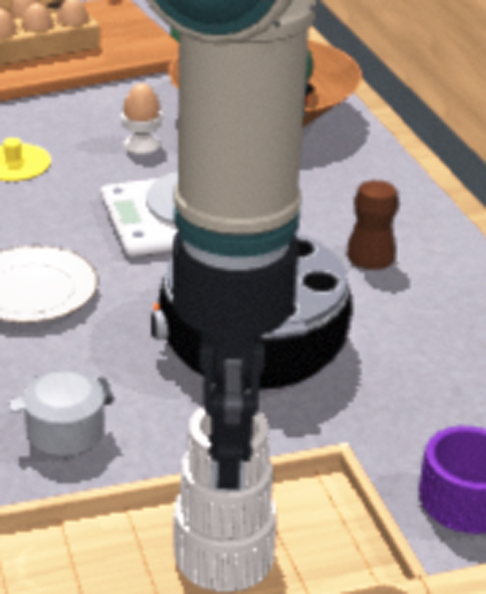

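```bash
python3 -m creep '{"slide":[[0,0,0],[0,0,0],[0,0,0.05],[0,0,0.12],[0,0,0.25],[0,0,0.4],[0,0,0.5],[0,0,0.55],[0,0,0.55],[0,0,0.55]],"twist":[[0,0,0],[0,0,0],[0,0,0],[0,0,0],[0,0,0],[0,0,0],[0,0,0],[0,0,0],[0,0,0],[0,0,0]],"fingers":[-0.5,-0.5,-0.5,-0.5,-0.5,-0.5,-0.5,-0.5,-0.5,-0.5]}' 35
python3 - <<'E'
from m2 import *
d=grab('side');W=cloud(d); s=telemetry.get_state(); print(s['position'],s['width'],s['contact_force'],s['moment'])
im=d['img'][80:320,210:390]; cv2.imwrite('pics/s7c.png',cv2.resize(im,None,fx=2.4,fy=2.4,interpolation=2))
E
```

```text
clock: 9.45
position: [0.559, -0.3306, 0.1464]
ee_rot: [-0.0, 0.144, 0.99, 0.0]
contact_force: [0.2, -0.3, -1.3]
width: 0.0497
[ 0.55883123 -0.33039861  0.14594203] 0.0504513603772934 [-0.37811521  0.22279664 -1.64132585] [-0.036083   -0.00504599  0.04565389]
```

View pics/s7c.png

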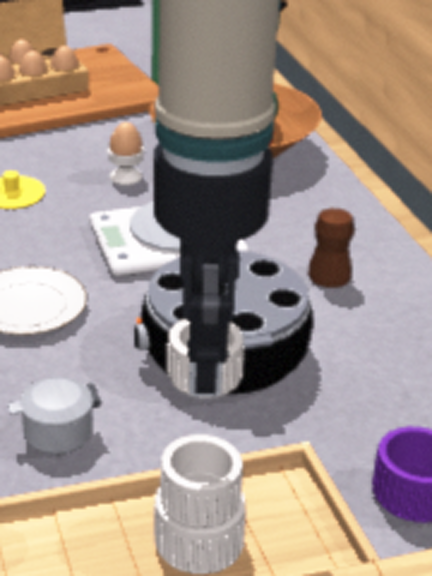

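```bash
python3 -m creep '{"slide":[[-0.02,0.1,0],[-0.06,0.3,0],[-0.11,0.55,0],[-0.165,0.838,0]],"twist":[[0,0,0],[0,0,0],[0,0,0],[0,0,0]],"fingers":[-0.5,-0.5,-0.5,-0.5]}'
python3 -m creep '{"slide":[[-0.06,0.28,0],[-0.11,0.56,0],[-0.165,0.838,0]],"twist":[[0,0,0],[0,0,0],[0,0,0]],"fingers":[-0.5,-0.5,-0.5]}'
python3 -m creep '{"slide":[[-0.06,0.28,0],[-0.11,0.55,0],[-0.14,0.75,-0.1],[-0.165,0.838,-0.2],[-0.165,0.838,-0.35],[-0.165,0.838,-0.5],[-0.165,0.838,-0.6],[-0.165,0.838,-0.6],[-0.165,0.838,-0.6]],"twist":[[0,0,0],[0,0,0],[0,0,0],[0,0,0],[0,0,0],[0,0,0],[0,0,0],[0,0,0],[0,0,0]],"fingers":[-0.5,-0.5,-0.5,-0.5,-0.5,-0.5,-0.5,-0.5,-0.5]}'
python3 - <<'E'
from m2 import *
d=grab('side');W=cloud(d); s=telemetry.get_state(); print(s['position'],s['width'],s['contact_force'],s['moment'])
im=d['img'][80:320,130:310]; cv2.imwrite('pics/s8c.png',cv2.resize(im,None,fx=2.4,fy=2.4,interpolation=2))
x,y,z=W[...,0],W[...,1],W[...,2]
b=d['img'].min(-1)
k=(np.hypot(x-s['position'][0],y-s['position'][1])<.04)&(z>s['position'][2]+.02)&(z<s['position'][2]+.08)&(b>120)
P=W[k];print(len(P),P.min(0),P.max(0),fitc(P[:,:2],.026,s['position'][:2]))
E
```

```text
clock: 9.9
position: [0.5336, -0.2032, 0.1459]
ee_rot: [-0.001, 0.145, 0.989, 0.001]
contact_force: [0.4, 1.0, -1.3]
width: 0.05
clock: 10.2
position: [0.5082, -0.0766, 0.1463]
ee_rot: [-0.001, 0.144, 0.99, 0.001]
contact_force: [0.8, 1.1, -0.2]
width: 0.0503
clock: 11.1
position: [0.4844, 0.0468, 0.0569]
ee_rot: [-0.001, 0.144, 0.99, 0.0]
contact_force: [-0.0, -0.3, -0.4]
width: 0.0501
[0.48529408 0.04665173 0.05747297] 0.05028426501374448 [ 0.32245664  0.49040048 -0.5334383 ] [-0.00915324  0.01528925  0.02168877]
238 [0.45832947 0.00977905 0.08870248] [0.51206117 0.06641044 0.1325516 ] [0.4831 0.044 ]
```

View pics/s8c.png

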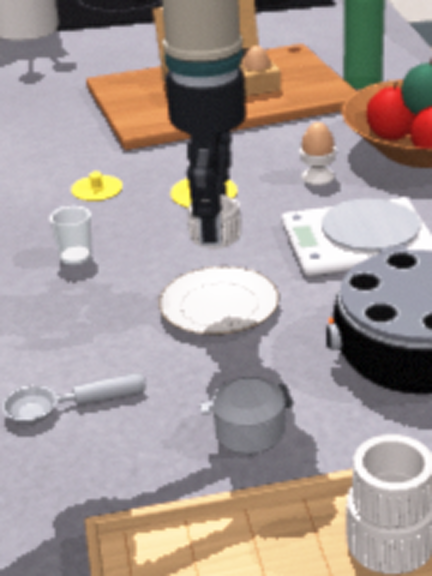

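```bash
python3 -m creep '{"slide":[[0,0,-0.1],[0,0,-0.22],[0,0,-0.34],[0,0,-0.43],[0,0,-0.49],[0,0,-0.52],[0,0,-0.535],[0,0,-0.535]],"twist":[[0,0,0],[0,0,0],[0,0,0],[0,0,0],[0,0,0],[0,0,0],[0,0,0],[0,0,0]],"fingers":[-0.5,-0.5,-0.5,-0.5,-0.5,-0.5,-0.5,-0.5]}'
python3 -m creep '{"slide":[[0,0,-0.01],[0,0,-0.01],[0,0,-0.01]],"twist":[[0,0,0],[0,0,0],[0,0,0]],"fingers":[-0.5,-0.5,-0.5]}'
python3 - <<'E'
from m2 import *
d=grab('side');W=cloud(d); s=telemetry.get_state(); print(s['position'],s['width'],s['contact_force'],s['moment'])
im=d['img'][80:320,130:310]; cv2.imwrite('pics/s9c.png',cv2.resize(im,None,fx=2.4,fy=2.4,interpolation=2))
E
```

```text
clock: 11.95
position: [0.4856, 0.0463, -0.0229]
ee_rot: [0.0, 0.144, 0.99, 0.0]
contact_force: [-0.3, 0.8, -1.5]
width: 0.0502
clock: 12.25
position: [0.4854, 0.0463, -0.0245]
ee_rot: [0.0, 0.144, 0.99, 0.0]
contact_force: [-0.4, -0.2, -0.3]
width: 0.0502
[ 0.48540257  0.04631136 -0.02453687] 0.05034409637750763 [ 0.88973277 -0.26098126 -0.54297644] [-0.0232518   0.00828779  0.02673657]
```

View pics/s9c.png

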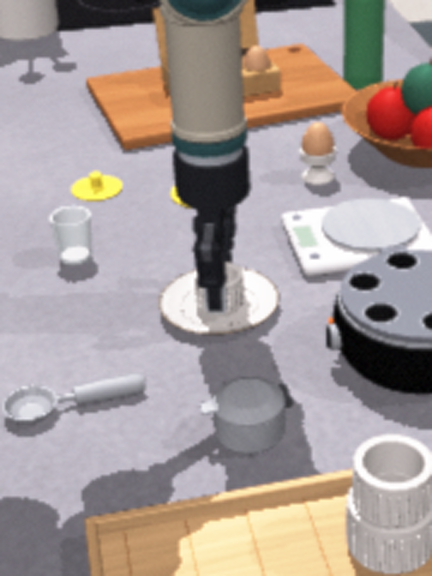

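```bash
python3 -m creep '{"slide":[[0,0,-0.008],[0,0,-0.008],[0,0,-0.008]],"twist":[[0,0,0],[0,0,0],[0,0,0]],"fingers":[-0.5,-0.5,-0.5]}'
python3 -m creep '{"slide":[[0,0,-0.008],[0,0,-0.008],[0,0,-0.008]],"twist":[[0,0,0],[0,0,0],[0,0,0]],"fingers":[-0.5,-0.5,-0.5]}'
```

```text
clock: 12.6
position: [0.4852, 0.0463, -0.026]
ee_rot: [-0.0, 0.144, 0.99, 0.0]
contact_force: [0.1, -0.4, -0.8]
width: 0.0502
clock: 12.9
position: [0.4854, 0.0463, -0.0263]
ee_rot: [0.0, 0.144, 0.99, 0.0]
contact_force: [-1.7, 0.6, 7.4]
width: 0.05
```

```bash
python3 -m creep '{"slide":[[0,0,0],[0,0,0],[0,0,0],[0,0,0],[0,0,0],[0,0,0],[0,0,0],[0,0,0]],"twist":[[0,0,0],[0,0,0],[0,0,0],[0,0,0],[0,0,0],[0,0,0],[0,0,0],[0,0,0]],"fingers":[0.15,0.22,0.26,0.3,0.4,0.6,0.8,1]}' 20
python3 -m creep '{"slide":[[0,0,0],[0,0,0.1],[0,0,0.3],[0,0,0.6],[0,0,0.9],[0,0,0.9]],"twist":[[0,0,0],[0,0,0],[0,0,0],[0,0,0],[0,0,0],[0,0,0]],"fingers":[1,1,1,1,1,1]}'
python3 -m creep '{"slide":[[0.165,-0.838,0],[0.165,-0.838,0],[0.165,-0.838,0]],"twist":[[0,0,0],[0,0,0],[0,0,0]],"fingers":[1,1,1]}'
python3 -m creep '{"slide":[[0.165,-0.838,0],[0.165,-0.838,0],[0.165,-0.838,0]],"twist":[[0,0,0],[0,0,0],[0,0,0]],"fingers":[1,1,1]}'
python3 -m creep '{"slide":[[0.1,-0.5,0],[0.17,-0.838,0],[0.17,-0.838,0],[0.17,-0.838,0],[0.17,-0.838,0]],"twist":[[0,0,0],[0,0,0],[0,0,0],[0,0,0],[0,0,0]],"fingers":[1,1,1,1,1]}'
python3 - <<'E'
from m2 import *
d=grab('side','side10.png');W=cloud(d); s=telemetry.get_state(); print(s['position'],s['width'],s['contact_force'])
x,y,z=W[...,0],W[...,1],W[...,2]; b=d['img'].min(-1)
k=(np.hypot(x-.485,y-.046)<.036)&(z>.012)&(z<.042); P=W[k];print(len(P),P.max(0),fitc(P[:,:2],.026,np.array([.485,.046])))
k=(np.hypot(x-.485,y-.046)<.036)&(z>.036); P=W[k];print('rim',len(P),np.median(P[:,2]),mec(P[:,:2]))
k=(np.hypot(x-.56,y+.33)<.045)&(z>.065)&(z<.095);P=W[k];print('med',len(P),fitc(P[:,:2],.0305,np.array([.56,-.33])))
k=(np.hypot(x-.56,y+.33)<.045)&(z>.02)&(z<.052);P=W[k];print('large',len(P),fitc(P[:,:2],.035,np.array([.56,-.33])))
E
```

```text
clock: 13.7
position: [0.4852, 0.0463, -0.0272]
ee_rot: [-0.0, 0.144, 0.99, 0.0]
contact_force: [-0.6, -0.4, 0.2]
width: 0.0854
clock: 14.3
position: [0.4902, 0.0461, 0.1138]
ee_rot: [0.007, 0.144, 0.99, 0.001]
contact_force: [1.1, -0.2, -0.3]
width: 0.0854
clock: 14.6
position: [0.5106, -0.0822, 0.1076]
ee_rot: [0.001, 0.144, 0.99, -0.001]
contact_force: [-0.0, 1.4, -1.1]
width: 0.0857
clock: 14.9
position: [0.5352, -0.2088, 0.1071]
ee_rot: [0.0, 0.145, 0.989, -0.001]
contact_force: [0.3, -0.5, -0.4]
width: 0.0854
clock: 15.4
position: [0.5594, -0.3306, 0.1065]
ee_rot: [-0.001, 0.145, 0.989, 0.001]
contact_force: [-0.2, 0.5, -0.0]
width: 0.0855
[ 0.55942777 -0.32963682  0.10683883] 0.0854103241406587 [-0.03212398 -0.9983178  -0.26504903]
296 [0.51106336 0.06687273 0.04178519] [0.4855 0.0438]
rim 174 0.04274857517719216 (array([0.486 , 0.0436]), 0.027)
med 712 [ 0.5588 -0.3339]
large 485 [ 0.5599 -0.331 ]
```

View pics/side10.png

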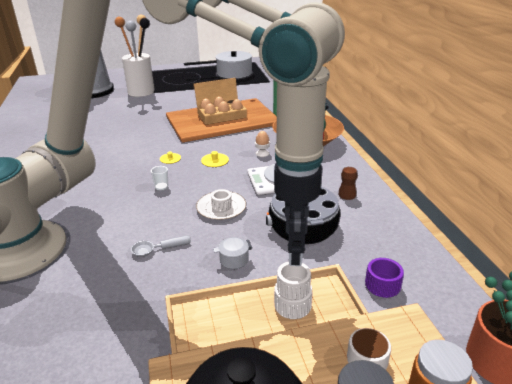

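```bash
python3 -m creep '{"slide":[[0,0,-0.12],[0,0,-0.25],[0,0,-0.38],[0,0,-0.47],[0,0,-0.53],[0,0,-0.56],[0,0,-0.56],[0,0,-0.56]],"twist":[[0,0,0],[0,0,0],[0,0,0],[0,0,0],[0,0,0],[0,0,0],[0,0,0],[0,0,0]],"fingers":[1,1,1,1,1,1,1,1]}'
python3 -m creep '{"slide":[[0,0,0],[0,0,0],[0,0,0],[0,0,0],[0,0,0],[0,0,0],[0,0,0],[0,0,0]],"twist":[[0,0,0],[0,0,0],[0,0,0],[0,0,0],[0,0,0],[0,0,0],[0,0,0],[0,0,0]],"fingers":[0.8,0.6,0.5,0.45,0.4,0.3,0,-0.5]}' 30
python3 - <<'E'
from m2 import *
d=grab('side');W=cloud(d); s=telemetry.get_state(); print(s['position'],s['width'],s['contact_force'],s['moment'])
im=d['img'][100:320,210:390]; cv2.imwrite('pics/s11c.png',cv2.resize(im,None,fx=2.7,fy=2.7,interpolation=2))
E
```

```text
clock: 16.25
position: [0.5607, -0.331, 0.0245]
ee_rot: [0.001, 0.144, 0.99, -0.0]
contact_force: [0.2, 0.0, -0.9]
width: 0.0854
clock: 17.05
position: [0.5605, -0.3308, 0.0244]
ee_rot: [0.0, 0.144, 0.99, -0.0]
contact_force: [-0.3, 1.3, 4.9]
width: 0.0595
[ 0.56042119 -0.33079631  0.02431961] 0.059750110166332755 [-0.26340646  1.47384262  5.41772931] [ 0.30729172  0.08538496 -0.02904069]
```

View pics/s11c.png

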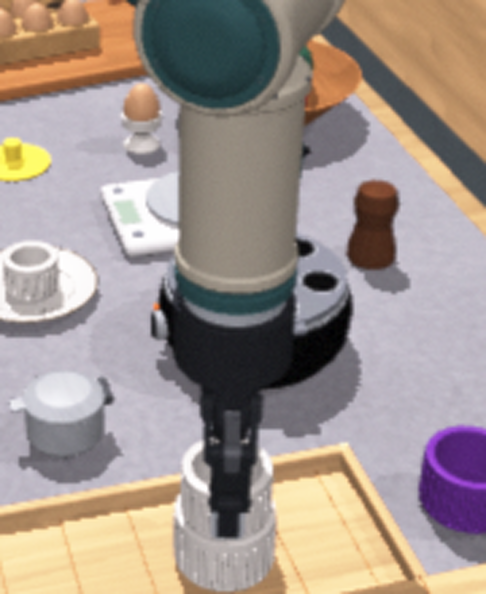

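```bash
python3 -m creep '{"slide":[[0,0,0],[0,0,0.04],[0,0,0.12],[0,0,0.25],[0,0,0.42],[0,0,0.58],[0,0,0.68],[0,0,0.7],[0,0,0.7],[0,0,0.7]],"twist":[[0,0,0],[0,0,0],[0,0,0],[0,0,0],[0,0,0],[0,0,0],[0,0,0],[0,0,0],[0,0,0],[0,0,0]],"fingers":[-0.5,-0.5,-0.5,-0.5,-0.5,-0.5,-0.5,-0.5,-0.5,-0.5]}' 40
python3 - <<'E'
from m2 import *
d=grab('side');W=cloud(d); s=telemetry.get_state(); print(s['position'],s['width'],s['contact_force'],s['moment'])
im=d['img'][80:320,210:390]; cv2.imwrite('pics/s12c.png',cv2.resize(im,None,fx=2.4,fy=2.4,interpolation=2))
E
```

```text
clock: 18.1
position: [0.5595, -0.3303, 0.1277]
ee_rot: [-0.001, 0.144, 0.99, 0.001]
contact_force: [0.1, 0.1, -1.4]
width: 0.0596
[ 0.55944552 -0.33027208  0.12749288] 0.059087634524161825 [ 0.36248406  0.02971039 -1.67667796] [-0.02617325  0.06112553  0.02344187]
```

View pics/s12c.png

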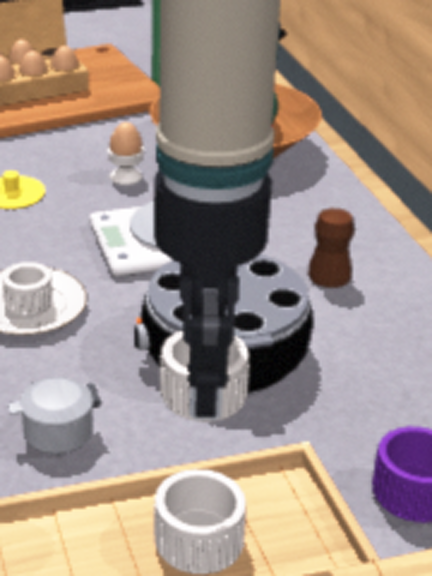

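```bash
python3 -m creep '{"slide":[[0.02,0.08,0],[0.07,0.28,0],[0.14,0.53,0],[0.2,0.785,0]],"twist":[[0,0,0],[0,0,0],[0,0,0],[0,0,0]],"fingers":[-0.5,-0.5,-0.5,-0.5]}'
python3 -m creep '{"slide":[[0.07,0.26,0],[0.14,0.52,0],[0.2,0.785,0]],"twist":[[0,0,0],[0,0,0],[0,0,0]],"fingers":[-0.5,-0.5,-0.5]}'
python3 -m creep '{"slide":[[0.07,0.26,0],[0.14,0.52,0],[0.2,0.785,0]],"twist":[[0,0,0],[0,0,0],[0,0,0]],"fingers":[-0.5,-0.5,-0.5]}'
python3 -m creep '{"slide":[[0.07,0.26,0],[0.14,0.52,0],[0.18,0.7,0],[0.203,0.785,-0.05],[0.203,0.785,-0.2],[0.203,0.785,-0.35],[0.203,0.785,-0.5],[0.203,0.785,-0.58],[0.203,0.785,-0.6],[0.203,0.785,-0.6]],"twist":[[0,0,0],[0,0,0],[0,0,0],[0,0,0],[0,0,0],[0,0,0],[0,0,0],[0,0,0],[0,0,0],[0,0,0]],"fingers":[-0.5,-0.5,-0.5,-0.5,-0.5,-0.5,-0.5,-0.5,-0.5,-0.5]}'
python3 - <<'E'
from m2 import *
d=grab('side');W=cloud(d); s=telemetry.get_state(); print(s['position'],s['width'],s['contact_force'],s['moment'])
im=d['img'][30:270,180:380]; cv2.imwrite('pics/s13c.png',cv2.resize(im,None,fx=2.4,fy=2.4,interpolation=2))
E
```

```text
clock: 18.55
position: [0.5902, -0.2111, 0.1279]
ee_rot: [-0.001, 0.144, 0.99, 0.001]
contact_force: [-0.2, 0.1, -1.4]
width: 0.0595
clock: 18.85
position: [0.6201, -0.0927, 0.1281]
ee_rot: [-0.001, 0.144, 0.99, 0.0]
contact_force: [-0.3, 0.8, -1.8]
width: 0.0595
clock: 19.15
position: [0.6499, 0.0251, 0.1281]
ee_rot: [-0.001, 0.144, 0.99, 0.0]
contact_force: [1.0, 0.6, -1.4]
width: 0.0593
clock: 20.15
position: [0.6805, 0.1399, 0.0385]
ee_rot: [-0.0, 0.144, 0.99, -0.0]
contact_force: [0.4, -0.1, -1.4]
width: 0.0593
[0.68120101 0.13999357 0.03939609] 0.0593220589485474 [0.57840759 0.85920244 0.09942821] [-0.01970847 -0.02784611 -0.00325941]
```

View pics/s13c.png

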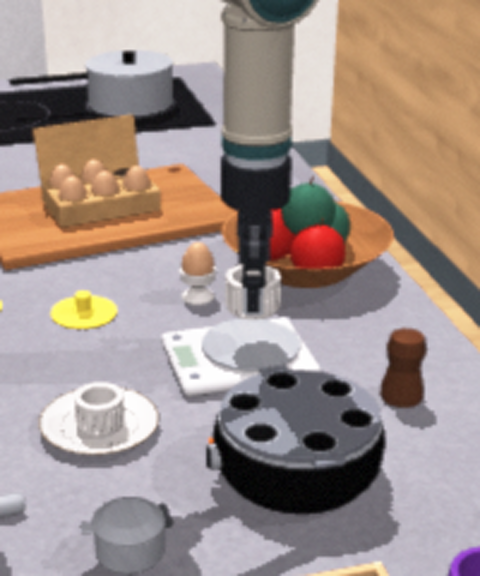

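```bash
python3 -m creep '{"slide":[[0,0.003,-0.08],[0,0.003,-0.16],[0,0.003,-0.22],[0,0.003,-0.26],[0,0.003,-0.28],[0,0.003,-0.285],[0,0.003,-0.285]],"twist":[[0,0,0],[0,0,0],[0,0,0],[0,0,0],[0,0,0],[0,0,0],[0,0,0]],"fingers":[-0.5,-0.5,-0.5,-0.5,-0.5,-0.5,-0.5]}'
python3 -m creep '{"slide":[[0,0,-0.01],[0,0,-0.01],[0,0,-0.01]],"twist":[[0,0,0],[0,0,0],[0,0,0]],"fingers":[-0.5,-0.5,-0.5]}'
```

```text
clock: 20.9
position: [0.6809, 0.1407, -0.0038]
ee_rot: [0.0, 0.144, 0.99, 0.0]
contact_force: [0.0, -0.8, -1.1]
width: 0.0594
clock: 21.2
position: [0.6808, 0.1407, -0.0052]
ee_rot: [0.0, 0.144, 0.99, 0.0]
contact_force: [0.3, -0.5, -2.2]
width: 0.0594
```

```bash
python3 -m creep '{"slide":[[0,0,-0.008],[0,0,-0.008],[0,0,-0.008]],"twist":[[0,0,0],[0,0,0],[0,0,0]],"fingers":[-0.5,-0.5,-0.5]}'
python3 -m creep '{"slide":[[0,0,-0.006],[0,0,-0.006],[0,0,-0.006]],"twist":[[0,0,0],[0,0,0],[0,0,0]],"fingers":[-0.5,-0.5,-0.5]}'
```

```text
clock: 21.5
position: [0.6808, 0.1407, -0.0065]
ee_rot: [0.0, 0.144, 0.99, 0.0]
contact_force: [0.6, -1.4, -0.3]
width: 0.0594
clock: 21.8
position: [0.6809, 0.1407, -0.0066]
ee_rot: [0.0, 0.144, 0.99, 0.0]
contact_force: [-1.3, -0.9, 5.9]
width: 0.0595
```

```bash
python3 -m creep '{"slide":[[0,0,0],[0,0,0],[0,0,0],[0,0,0],[0,0,0],[0,0,0],[0,0,0],[0,0,0]],"twist":[[0,0,0],[0,0,0],[0,0,0],[0,0,0],[0,0,0],[0,0,0],[0,0,0],[0,0,0]],"fingers":[0.35,0.42,0.46,0.5,0.6,0.75,0.9,1]}' 20
python3 -m creep '{"slide":[[0,0,0],[0,0,0.1],[0,0,0.3],[0,0,0.6],[0,0,0.8],[0,0,0.8],[0,0,0.8]],"twist":[[0,0,0],[0,0,0],[0,0,0],[0,0,0],[0,0,0],[0,0,0],[0,0,0]],"fingers":[1,1,1,1,1,1,1]}'
python3 -m creep '{"slide":[[-0.2,-0.786,0],[-0.2,-0.786,0],[-0.2,-0.786,0]],"twist":[[0,0,0],[0,0,0],[0,0,0]],"fingers":[1,1,1]}'
python3 -m creep '{"slide":[[-0.2,-0.786,0],[-0.2,-0.786,0],[-0.2,-0.786,0]],"twist":[[0,0,0],[0,0,0],[0,0,0]],"fingers":[1,1,1]}'
python3 -m creep '{"slide":[[-0.2,-0.786,0],[-0.2,-0.786,0],[-0.2,-0.786,0]],"twist":[[0,0,0],[0,0,0],[0,0,0]],"fingers":[1,1,1]}'
python3 -m creep '{"slide":[[-0.1,-0.4,0],[-0.2,-0.786,0],[-0.2,-0.786,0],[-0.2,-0.786,0],[-0.2,-0.786,0]],"twist":[[0,0,0],[0,0,0],[0,0,0],[0,0,0],[0,0,0]],"fingers":[1,1,1,1,1]}'
python3 - <<'E'
from m2 import *
d=grab('side','side14.png');W=cloud(d); s=telemetry.get_state(); print(s['position'],s['width'],s['contact_force'])
x,y,z=W[...,0],W[...,1],W[...,2]
k=(np.hypot(x-.68,y-.14)<.045)&(z>.06); P=W[k];print('med',len(P),np.median(P[:,2]) if len(P) else'',mec(P[:,:2]) if len(P) else '')
k=(np.hypot(x-.56,y+.33)<.045)&(z>.02)&(z<.052);P=W[k];print('large',len(P),fitc(P[:,:2],.035,np.array([.56,-.33])))
k=(np.hypot(x-.56,y+.33)<.045)&(z>.056)&(z<.065);P=W[k];print('large rim',len(P),mec(P[:,:2]))
E
```

```text
clock: 22.6
position: [0.6807, 0.1407, -0.0076]
ee_rot: [-0.0, 0.144, 0.99, 0.0]
contact_force: [-0.3, 0.2, 0.5]
width: 0.0855
clock: 23.3
position: [0.6812, 0.1407, 0.1144]
ee_rot: [0.001, 0.144, 0.99, 0.0]
contact_force: [-0.3, 0.5, -1.0]
width: 0.0854
clock: 23.6
position: [0.6479, 0.0193, 0.1107]
ee_rot: [-0.002, 0.145, 0.989, -0.001]
contact_force: [-0.6, 0.7, -0.1]
width: 0.0857
clock: 23.9
position: [0.618, -0.0988, 0.1108]
ee_rot: [-0.002, 0.145, 0.989, -0.001]
contact_force: [0.9, -0.1, 0.5]
width: 0.0855
clock: 24.2
position: [0.5882, -0.2166, 0.1108]
ee_rot: [-0.002, 0.145, 0.989, -0.0]
contact_force: [0.8, 0.6, -0.7]
width: 0.0857
clock: 24.7
position: [0.5597, -0.3302, 0.111]
ee_rot: [-0.001, 0.145, 0.989, 0.001]
contact_force: [-0.3, -0.3, -0.0]
width: 0.0857
[ 0.56010793 -0.3294777   0.1113063 ] 0.0853621733942701 [-0.05692575 -0.1211084   0.080484  ]
med 9 0.0680185306368325 (array([0.6532, 0.1458]), 0.0093)
large 879 [ 0.5583 -0.3353]
large rim 370 (array([ 0.5592, -0.331 ]), 0.0362)
```

View pics/side14.png

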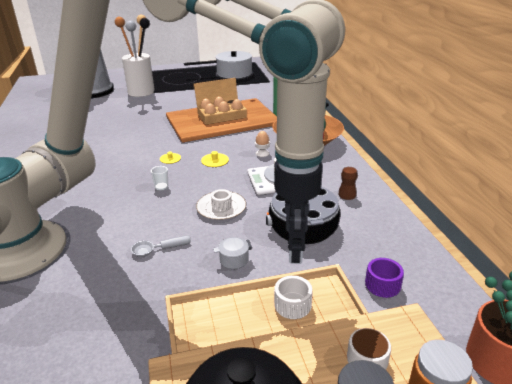

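```bash
python3 -m creep '{"slide":[[0,0,-0.15],[0,0,-0.3],[0,0,-0.42],[0,0,-0.5],[0,0,-0.5],[0,0,-0.5],[0,0,-0.5]],"twist":[[0,0,0],[0,0,0],[0,0,0],[0,0,0],[0,0,0],[0,0,0],[0,0,0]],"fingers":[1,1,1,1,1,1,1]}'
python3 - <<'E'
from m2 import *
d=grab('side');W=cloud(d); s=telemetry.get_state(); print(s['position'],s['width'],s['contact_force'])
im=d['img'][150:340,210:390]; cv2.imwrite('pics/s15c.png',cv2.resize(im,None,fx=3,fy=3,interpolation=2))
x,y,z=W[...,0],W[...,1],W[...,2]; b=d['img'].max(-1)
k=(abs(x-.55)<.06)&(abs(y+.33)<.08)&(z>.07)&(z<.15)&(b<110)
for n,m in(('near',k&(y<-.355)),('far',k&(y>-.31))): print(n,m.sum(),W[m].min(0).round(4),W[m].max(0).round(4),np.median(W[m],0).round(4))
E
```

```text
clock: 25.45
position: [0.5616, -0.3311, 0.0387]
ee_rot: [0.001, 0.144, 0.99, -0.0]
contact_force: [0.1, -0.2, 0.2]
width: 0.0852
[ 0.56153946 -0.3312287   0.038718  ] 0.08510507915763492 [-0.01965836 -0.48049782 -0.49121763]
near 224 [ 0.5288 -0.4076  0.0979] [ 0.5569 -0.3751  0.1499] [ 0.5434 -0.3891  0.1426]
far 7 [ 0.5631 -0.2891  0.0964] [ 0.5638 -0.2869  0.1175] [ 0.5636 -0.2878  0.1102]
```

View pics/s15c.png

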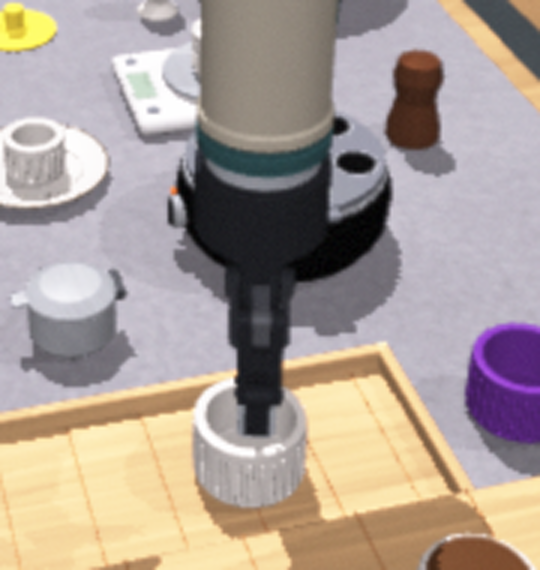

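```bash
python3 -m creep '{"slide":[[-0.008,0,-0.07],[-0.008,0,-0.14],[-0.008,0,-0.2],[-0.008,0,-0.2]],"twist":[[0,0,0],[0,0,0],[0,0,0],[0,0,0]],"fingers":[1,1,1,1]}'
python3 -m creep '{"slide":[[0,0,-0.07],[0,0,-0.14],[0,0,-0.19],[0,0,-0.21],[0,0,-0.21],[0,0,-0.21]],"twist":[[0,0,0],[0,0,0],[0,0,0],[0,0,0],[0,0,0],[0,0,0]],"fingers":[1,1,1,1,1,1]}'
python3 - <<'E'
from m2 import *
d=grab('side');s=telemetry.get_state(); print(s['position'],s['width'],s['contact_force'])
im=d['img'][150:340,210:390]; cv2.imwrite('pics/s16c.png',cv2.resize(im,None,fx=3,fy=3,interpolation=2))
E
```

```text
clock: 25.9
position: [0.558, -0.33, 0.0052]
ee_rot: [-0.002, 0.144, 0.99, 0.001]
contact_force: [0.8, 1.0, -0.4]
width: 0.0854
clock: 26.5
position: [0.5597, -0.3311, -0.0239]
ee_rot: [0.0, 0.144, 0.99, -0.0]
contact_force: [0.7, 0.3, 0.0]
width: 0.0853
[ 0.5598265  -0.33116755 -0.02366833] 0.08543421319887963 [ 0.07455881  0.61809885 -0.26721011]
```

View pics/s16c.png

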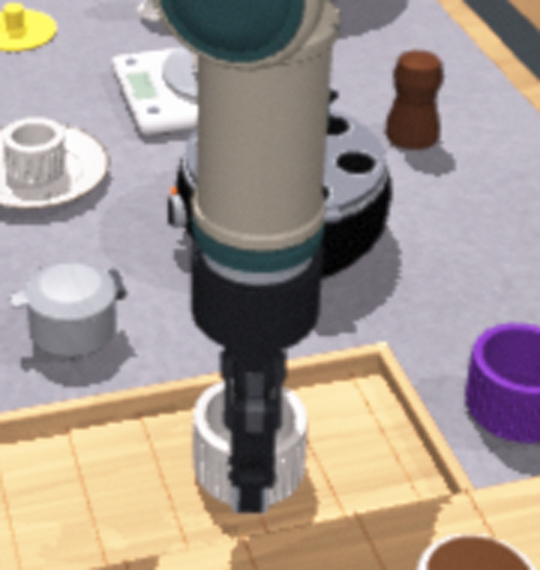

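```bash
python3 -m creep '{"slide":[[0,0,0],[0,0,0],[0,0,0],[0,0,0],[0,0,0],[0,0,0],[0,0,0],[0,0,0]],"twist":[[0,0,0],[0,0,0],[0,0,0],[0,0,0],[0,0,0],[0,0,0],[0,0,0],[0,0,0]],"fingers":[0.9,0.8,0.7,0.65,0.6,0.4,0,-0.5]}' 30
python3 -m creep '{"slide":[[0,0,0],[0,0,0.04],[0,0,0.12],[0,0,0.25],[0,0,0.42],[0,0,0.58],[0,0,0.72],[0,0,0.86],[0,0,0.9],[0,0,0.9],[0,0,0.9]],"twist":[[0,0,0],[0,0,0],[0,0,0],[0,0,0],[0,0,0],[0,0,0],[0,0,0],[0,0,0],[0,0,0],[0,0,0],[0,0,0]],"fingers":[-0.5,-0.5,-0.5,-0.5,-0.5,-0.5,-0.5,-0.5,-0.5,-0.5,-0.5]}' 45
python3 - <<'E'
from m2 import *
d=grab('side');W=cloud(d); s=telemetry.get_state(); print(s['position'],s['width'],s['contact_force'],s['moment'])
im=d['img'][80:320,210:390]; cv2.imwrite('pics/s17c.png',cv2.resize(im,None,fx=2.4,fy=2.4,interpolation=2))
E
```

```text
clock: 27.35
position: [0.5598, -0.3305, -0.0234]
ee_rot: [0.0, 0.144, 0.99, 0.0]
contact_force: [-0.0, 2.0, 5.3]
width: 0.0699
clock: 28.45
position: [0.5587, -0.3305, 0.1099]
ee_rot: [-0.001, 0.144, 0.99, 0.0]
contact_force: [0.1, 0.4, -3.7]
width: 0.0692
[ 0.5585211  -0.3303453   0.10948347] 0.0689867179064719 [-0.06872507  0.33154793 -2.96447674] [ 0.01658527  0.02919622 -0.00769495]
```

View pics/s17c.png

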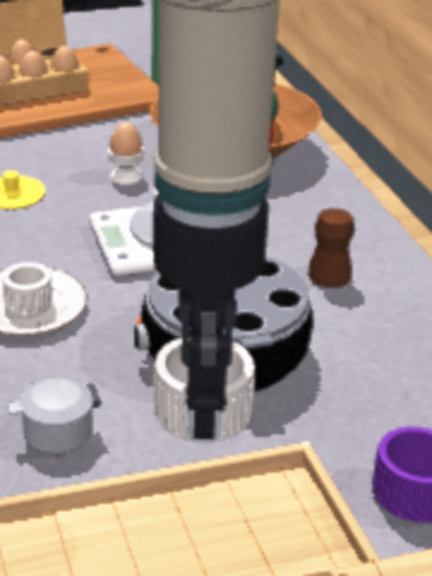

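```bash
python3 -m creep '{"slide":[[0.03,0.08,0],[0.11,0.26,0],[0.22,0.54,0],[0.354,0.845,0]],"twist":[[0,0,0],[0,0,0],[0,0,0],[0,0,0]],"fingers":[-0.5,-0.5,-0.5,-0.5]}'
python3 -m creep '{"slide":[[0.11,0.28,0],[0.22,0.54,0],[0.31,0.74,0],[0.354,0.845,0],[0.354,0.845,-0.08],[0.354,0.845,-0.2],[0.354,0.845,-0.3],[0.354,0.845,-0.36],[0.354,0.845,-0.38],[0.354,0.845,-0.38]],"twist":[[0,0,0],[0,0,0],[0,0,0],[0,0,0],[0,0,0],[0,0,0],[0,0,0],[0,0,0],[0,0,0],[0,0,0]],"fingers":[-0.5,-0.5,-0.5,-0.5,-0.5,-0.5,-0.5,-0.5,-0.5,-0.5]}'
python3 - <<'E'
from m2 import *
d=grab('side');W=cloud(d); s=telemetry.get_state(); print(s['position'],s['width'],s['contact_force'],s['moment'])
im=d['img'][80:320,210:390]; cv2.imwrite('pics/s18c.png',cv2.resize(im,None,fx=2.4,fy=2.4,interpolation=2))
E
```

```text
clock: 28.9
position: [0.6122, -0.2027, 0.1099]
ee_rot: [-0.001, 0.145, 0.989, 0.0]
contact_force: [1.5, 0.6, -3.0]
width: 0.0694
clock: 29.9
position: [0.6651, -0.0782, 0.0533]
ee_rot: [-0.001, 0.144, 0.99, -0.0]
contact_force: [-0.2, -0.5, -2.0]
width: 0.0691
[ 0.66574683 -0.07816683  0.05412098] 0.06965702593137467 [-0.51768415  0.67905973 -2.20024203] [ 0.02573564 -0.01993122 -0.03263764]
```

View pics/s18c.png

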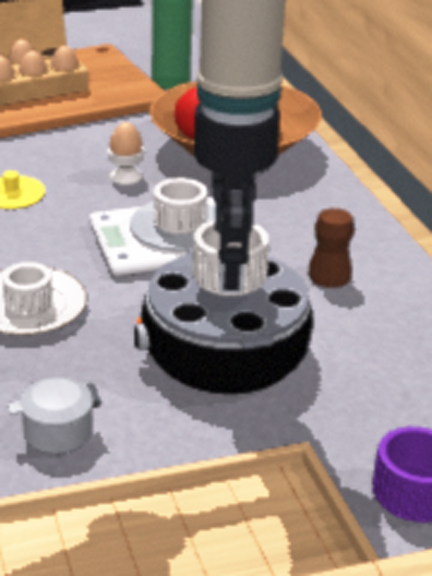

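```bash
python3 -m creep '{"slide":[[0,0.008,-0.03],[0,0.008,-0.06],[0,0.008,-0.08],[0,0.008,-0.08],[0,0.008,-0.08]],"twist":[[0,0,0],[0,0,0],[0,0,0],[0,0,0],[0,0,0]],"fingers":[-0.5,-0.5,-0.5,-0.5,-0.5]}'
python3 -m creep '{"slide":[[0,0,-0.01],[0,0,-0.01],[0,0,-0.01]],"twist":[[0,0,0],[0,0,0],[0,0,0]],"fingers":[-0.5,-0.5,-0.5]}'
python3 -m creep '{"slide":[[0,0,-0.006],[0,0,-0.006],[0,0,-0.006]],"twist":[[0,0,0],[0,0,0],[0,0,0]],"fingers":[-0.5,-0.5,-0.5]}'
```

```text
clock: 30.45
position: [0.6657, -0.0762, 0.0419]
ee_rot: [-0.0, 0.144, 0.99, 0.0]
contact_force: [-0.1, 0.1, -2.7]
width: 0.0691
clock: 30.75
position: [0.6657, -0.0762, 0.0405]
ee_rot: [0.0, 0.144, 0.99, 0.0]
contact_force: [-0.6, 0.0, -2.7]
width: 0.0693
clock: 31.05
position: [0.6657, -0.0762, 0.0396]
ee_rot: [-0.0, 0.144, 0.99, 0.0]
contact_force: [0.0, -0.3, -1.6]
width: 0.0691
```

```bash
python3 -m creep '{"slide":[[0,0,-0.006],[0,0,-0.006],[0,0,-0.006]],"twist":[[0,0,0],[0,0,0],[0,0,0]],"fingers":[-0.5,-0.5,-0.5]}'
python3 -m creep '{"slide":[[0,0,-0.005],[0,0,-0.005],[0,0,-0.005]],"twist":[[0,0,0],[0,0,0],[0,0,0]],"fingers":[-0.5,-0.5,-0.5]}'
```

```text
clock: 31.35
position: [0.6658, -0.0763, 0.0388]
ee_rot: [0.0, 0.144, 0.99, 0.0]
contact_force: [-0.1, -0.1, -2.2]
width: 0.0689
clock: 31.65
position: [0.6659, -0.0763, 0.0388]
ee_rot: [0.0, 0.144, 0.99, 0.0]
contact_force: [-2.2, -0.5, 4.9]
width: 0.0694
```

```bash
python3 -m creep '{"slide":[[0,0,0],[0,0,0],[0,0,0],[0,0,0],[0,0,0],[0,0,0],[0,0,0]],"twist":[[0,0,0],[0,0,0],[0,0,0],[0,0,0],[0,0,0],[0,0,0],[0,0,0]],"fingers":[0.58,0.65,0.7,0.78,0.88,1,1]}' 20
python3 -m creep '{"slide":[[0,0,0],[0,0,0.1],[0,0,0.3],[0,0,0.6],[0,0,0.75],[0,0,0.75],[0,0,0.75]],"twist":[[0,0,0],[0,0,0],[0,0,0],[0,0,0],[0,0,0],[0,0,0],[0,0,0]],"fingers":[1,1,1,1,1,1,1]}'
python3 -m creep '{"slide":[[-0.353,0.855,0],[-0.353,0.855,0],[-0.353,0.855,0],[-0.353,0.855,0]],"twist":[[0,0,0],[0,0,0],[0,0,0],[0,0,0]],"fingers":[1,1,1,1]}'
python3 -m creep '{"slide":[[-0.353,0.855,0],[-0.353,0.855,0],[-0.353,0.855,0],[-0.353,0.855,0]],"twist":[[0,0,0],[0,0,0],[0,0,0],[0,0,0]],"fingers":[0.5,0.2,0,0]}'
python3 -m creep '{"slide":[[-0.18,0.45,0],[-0.353,0.855,0],[-0.353,0.855,0],[-0.353,0.855,0],[-0.353,0.855,0]],"twist":[[0,0,0],[0,0,0],[0,0,0],[0,0,0],[0,0,0]],"fingers":[0,0,0,0,0]}'
python3 - <<'E'
from m2 import *
s=telemetry.get_state(); print(s['position'],s['width'],s['contact_force'])
for n in('side','top'):
    d=grab(n,n+'19.png');W=cloud(d); x,y,z=W[...,0],W[...,1],W[...,2]; print(n)
    for nm,c,zr,r in(('small',(.485,.046),.044,.026),('med',(.68,.1405),.069,.0305),('large',(.665,-.0767),.122,.035)):
        k=(np.hypot(x-c[0],y-c[1])<.05)&(abs(z-zr)<.006); P=W[k]; print(nm,len(P),np.median(P[:,2]).round(4),mec(P[:,:2]))
    b,g,rr=d['img'].astype(int).transpose(2,0,1)
    k=(rr>150)&(g>130)&(b<110)&(np.hypot(x-.507,y-.309)<.06); 
    if k.sum()>9: print('lid',k.sum(),mec(W[k][:,:2])); k&=(z>.02);print(' knob',k.sum(),W[k].mean(0))
E
```

```text
clock: 32.35
position: [0.6657, -0.0762, 0.0378]
ee_rot: [-0.0, 0.144, 0.99, 0.0]
contact_force: [-0.4, 0.1, -0.1]
width: 0.0856
clock: 33.05
position: [0.6655, -0.0762, 0.1505]
ee_rot: [0.0, 0.144, 0.99, 0.0]
contact_force: [-0.1, -0.4, -1.6]
width: 0.0855
clock: 33.45
position: [0.6086, 0.0567, 0.1483]
ee_rot: [-0.003, 0.142, 0.99, 0.001]
contact_force: [0.7, -1.2, -0.5]
width: 0.0853
clock: 33.85
position: [0.5566, 0.1838, 0.1486]
ee_rot: [-0.002, 0.142, 0.99, 0.0]
contact_force: [-0.0, -1.4, -0.2]
width: 0.0429
clock: 34.35
position: [0.5066, 0.3079, 0.149]
ee_rot: [-0.001, 0.143, 0.99, -0.001]
contact_force: [0.9, -0.8, 0.3]
width: 0.0429
[0.5065908  0.307905   0.14897062] 0.04285813923257778 [ 0.94681809 -0.75803788  0.32653005]
side
small 149 0.0433 (array([0.4852, 0.0438]), 0.0278)
med 152 0.068 (array([0.6796, 0.1388]), 0.0335)
large 254 0.1212 (array([ 0.6666, -0.0793]), 0.0364)
lid 281 (array([0.5078, 0.3036]), 0.0403)
 knob 23 [0.50824231 0.30211372 0.02603614]
top
small 107 0.0436 (array([0.4848, 0.0458]), 0.0256)
med 144 0.0676 (array([0.6793, 0.1401]), 0.0304)
large 174 0.121 (array([ 0.665 , -0.0773]), 0.0349)
lid 401 (array([0.5079, 0.3091]), 0.0422)
 knob 12 [0.51164927 0.30529915 0.02709968]
```

View pics/side19.png

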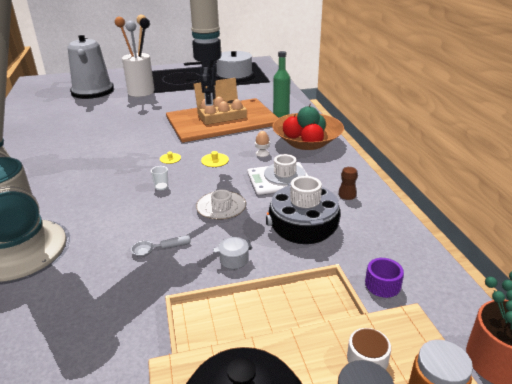

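View pics/top19.png

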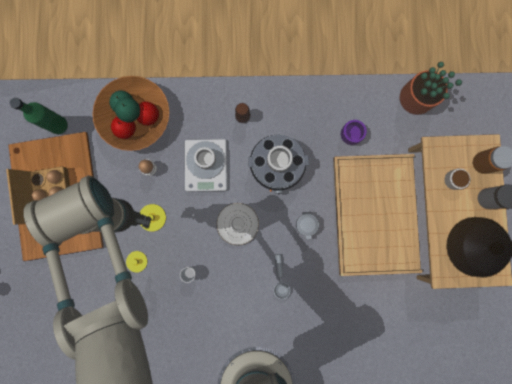

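```bash
python3 -m creep '{"slide":[[0.006,0,-0.2],[0.006,0,-0.45],[0.006,0,-0.65],[0.006,0,-0.8],[0.006,0,-0.8],[0.006,0,-0.8]],"twist":[[0,0,0],[0,0,0],[0,0,0],[0,0,0],[0,0,0],[0,0,0]],"fingers":[0,0,0,0,0,0]}'
python3 - <<'E'
from m2 import *
d=grab('side');W=cloud(d); s=telemetry.get_state(); print(s['position'],s['width'],s['contact_force'])
im=d['img'][60:200,130:310]; cv2.imwrite('pics/s20c.png',cv2.resize(im,None,fx=3.5,fy=3.5,interpolation=2))
x,y,z=W[...,0],W[...,1],W[...,2]; b=d['img'].max(-1)
k=(abs(x-.507)<.05)&(abs(y-.305)<.05)&(z>.03)&(z<.2)&(b<110); P=W[k]; print(len(P),P.min(0),P.max(0))
E
```

```text
clock: 35.05
position: [0.5086, 0.3073, 0.0304]
ee_rot: [-0.0, 0.145, 0.989, -0.0]
contact_force: [0.2, -0.3, -0.3]
width: 0.0423
[0.50921706 0.30799289 0.0314048 ] 0.04247330304984126 [-0.05957512  0.86053964  0.72208449]
347 [0.4791714  0.25502544 0.07280395] [0.53519402 0.35007965 0.19989206]
```

View pics/s20c.png

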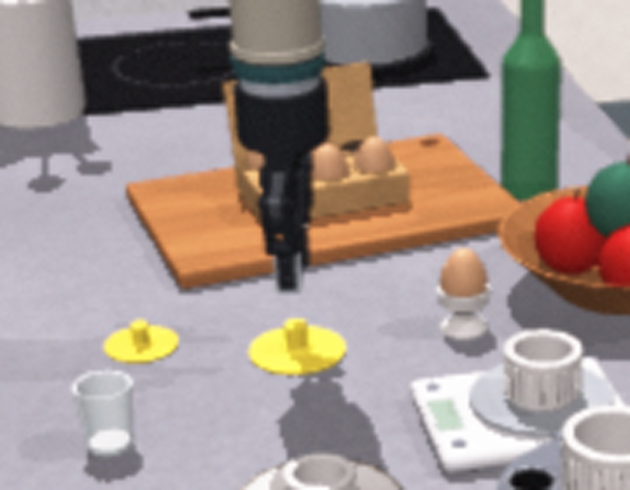

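```bash
python3 -m creep '{"slide":[[-0.008,0.005,-0.1],[-0.008,0.005,-0.2],[-0.008,0.005,-0.28],[-0.008,0.005,-0.33],[-0.008,0.005,-0.35],[-0.008,0.005,-0.35]],"twist":[[0,0,0],[0,0,0],[0,0,0],[0,0,0],[0,0,0],[0,0,0]],"fingers":[0,0,0,0,0,0]}'
python3 -m creep '{"slide":[[0,0,-0.02],[0,0,-0.035],[0,0,-0.045],[0,0,-0.045],[0,0,-0.045]],"twist":[[0,0,0],[0,0,0],[0,0,0],[0,0,0],[0,0,0]],"fingers":[0,0,0,0,0]}'
python3 - <<'E'
from m2 import *
d=grab('side');W=cloud(d); s=telemetry.get_state(); print(s['position'],s['width'],s['contact_force'])
im=d['img'][60:200,130:310]; cv2.imwrite('pics/s21c.png',cv2.resize(im,None,fx=3.5,fy=3.5,interpolation=2))
E
```

```text
clock: 35.7
position: [0.5067, 0.3093, -0.022]
ee_rot: [0.0, 0.144, 0.99, 0.0]
contact_force: [-1.3, 0.5, -0.3]
width: 0.0425
clock: 36.2
position: [0.5066, 0.3093, -0.0288]
ee_rot: [0.0, 0.144, 0.99, 0.0]
contact_force: [-0.4, 0.3, -0.8]
width: 0.0429
[ 0.50657607  0.30933944 -0.02874285] 0.04260108314222907 [ 0.04315649 -0.65739317  0.45174639]
```

View pics/s21c.png

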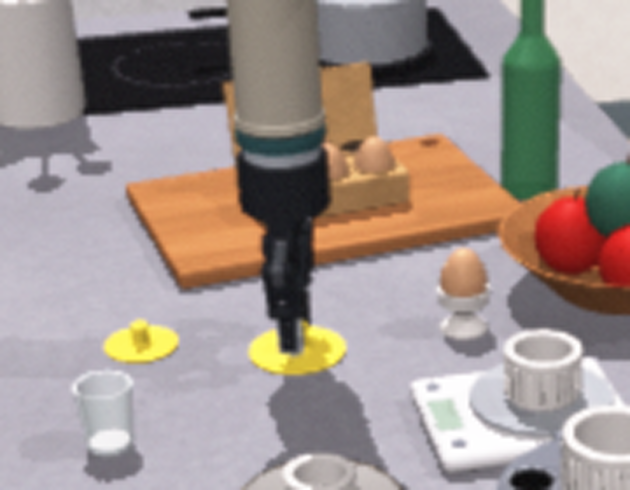

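```bash
python3 -m creep '{"slide":[[0.005,-0.003,-0.02],[0.005,-0.003,-0.02],[0.005,-0.003,-0.02]],"twist":[[0,0,0],[0,0,0],[0,0,0]],"fingers":[0,0,0]}' 20
python3 -m creep '{"slide":[[0,0,0],[0,0,0],[0,0,0],[0,0,0],[0,0,0],[0,0,0],[0,0,0],[0,0,0]],"twist":[[0,0,0],[0,0,0],[0,0,0],[0,0,0],[0,0,0],[0,0,0],[0,0,0],[0,0,0]],"fingers":[-0.2,-0.35,-0.45,-0.5,-0.55,-0.65,-0.8,-1]}' 20
```

```text
clock: 36.55
position: [0.5072, 0.3087, -0.032]
ee_rot: [-0.0, 0.144, 0.99, -0.0]
contact_force: [0.3, -0.0, 0.5]
width: 0.0426
clock: 37.35
position: [0.5074, 0.3089, -0.0317]
ee_rot: [0.0, 0.144, 0.99, 0.0]
contact_force: [-0.1, -0.2, 0.9]
width: 0.0193
```

```bash
python3 -m creep '{"slide":[[0,0,0],[0,0,0.03],[0,0,0.1],[0,0,0.22],[0,0,0.38],[0,0,0.54],[0,0,0.7],[0,0,0.8],[0,0,0.8]],"twist":[[0,0,0],[0,0,0],[0,0,0],[0,0,0],[0,0,0],[0,0,0],[0,0,0],[0,0,0],[0,0,0]],"fingers":[-1,-1,-1,-1,-1,-1,-1,-1,-1]}' 30
python3 - <<'E'
from m2 import *
d=grab('side');W=cloud(d); s=telemetry.get_state(); print(s['position'],s['width'],s['contact_force'])
im=d['img'][20:200,130:310]; cv2.imwrite('pics/s22c.png',cv2.resize(im,None,fx=3.2,fy=3.2,interpolation=2))
x,y,z=W[...,0],W[...,1],W[...,2]
b,g,r=d['img'].astype(int).transpose(2,0,1)
k=(r>150)&(g>130)&(b<110)&(np.hypot(x-.507,y-.309)<.06)&(z>.05); P=W[k]; c=P.mean(0)
k&=(abs(z-np.median(P[:,2]))<.012);P=W[k]; A=np.c_[P[:,:2]-P[:,:2].mean(0),np.ones(len(P))]; print(len(P),np.linalg.lstsq(A,P[:,2],rcond=None)[0],mec(P[:,:2]))
E
```

```text
clock: 38.25
position: [0.5092, 0.3096, 0.0914]
ee_rot: [0.003, 0.144, 0.99, 0.002]
contact_force: [-0.3, -0.0, 0.1]
width: 0.0187
[0.50802883 0.30910075 0.08966148] 0.018591472105580903 [-0.21900293  0.99809223 -1.58176229]
235 [0.01103942 0.00886058 0.1275959 ] (array([0.5102, 0.305 ]), 0.043)
```

View pics/s22c.png

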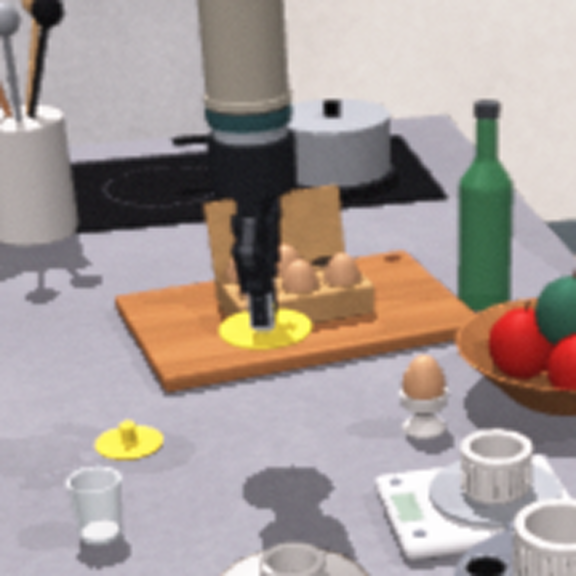

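```bash
python3 -m creep '{"slide":[[0,0,0.08],[0,0,0.2],[0.03,-0.08,0.3],[0.1,-0.25,0.36],[0.22,-0.54,0.4],[0.349,-0.858,0.4]],"twist":[[0,0,0],[0,0,0],[0,0,0],[0,0,0],[0,0,0],[0,0,0]],"fingers":[-1,-1,-1,-1,-1,-1]}'
python3 -m creep '{"slide":[[0.116,-0.286,0],[0.233,-0.572,0],[0.349,-0.858,0]],"twist":[[0,0,0],[0,0,0],[0,0,0]],"fingers":[-1,-1,-1]}'
python3 -m creep '{"slide":[[0.116,-0.286,0],[0.22,-0.55,0],[0.3,-0.74,0],[0.345,-0.85,0],[0.345,-0.858,0],[0.345,-0.858,0],[0.345,-0.858,0]],"twist":[[0,0,0],[0,0,0],[0,0,0],[0,0,0],[0,0,0],[0,0,0],[0,0,0]],"fingers":[-1,-1,-1,-1,-1,-1,-1]}'
python3 - <<'E'
from m2 import *
d=grab('side');W=cloud(d); s=telemetry.get_state(); print(s['position'],s['width'],s['contact_force'])
im=d['img'][80:260,210:390]; cv2.imwrite('pics/s23c.png',cv2.resize(im,None,fx=3.2,fy=3.2,interpolation=2))
x,y,z=W[...,0],W[...,1],W[...,2]
b,g,r=d['img'].astype(int).transpose(2,0,1)
k=(r>150)&(g>130)&(b<110)&(np.hypot(x-.665,y+.077)<.06)&(z>.1); P=W[k]; k&=(abs(z-np.median(P[:,2]))<.008);P=W[k]
A=np.c_[P[:,:2]-P[:,:2].mean(0),np.ones(len(P))]; print(len(P),np.linalg.lstsq(A,P[:,2],rcond=None)[0],mec(P[:,:2]))
E
```

```text
clock: 38.9
position: [0.5595, 0.1811, 0.1489]
ee_rot: [0.0, 0.143, 0.99, 0.0]
contact_force: [1.3, 0.5, -0.9]
width: 0.0193
clock: 39.2
position: [0.6113, 0.051, 0.1477]
ee_rot: [-0.001, 0.144, 0.99, 0.0]
contact_force: [0.8, 1.0, -0.8]
width: 0.0189
clock: 39.9
position: [0.6624, -0.074, 0.1482]
ee_rot: [-0.001, 0.143, 0.99, 0.001]
contact_force: [-0.1, -0.4, -0.5]
width: 0.0186
[ 0.66247293 -0.07395466  0.14827992] 0.018656740170562406 [ 0.06448239  0.29248135 -0.60156792]
451 [-0.00065074  0.00416029  0.18412607] (array([ 0.6621, -0.0772]), 0.0422)
```

View pics/s23c.png

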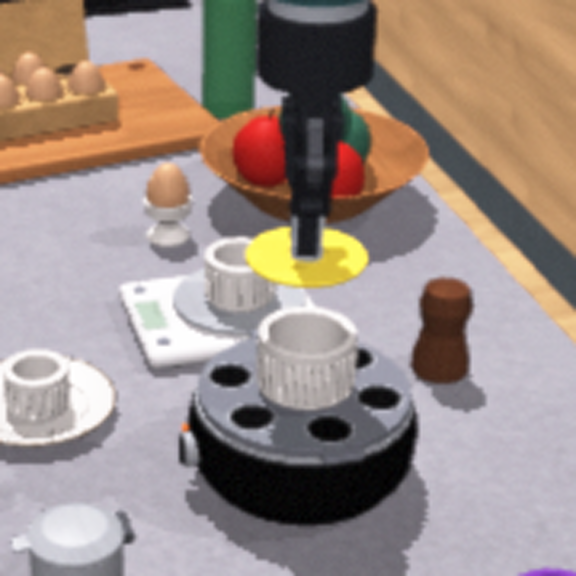

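```bash
python3 -m creep '{"slide":[[0.008,-0.01,-0.05],[0.017,-0.015,-0.12],[0.017,-0.015,-0.2],[0.017,-0.015,-0.27],[0.017,-0.015,-0.31],[0.017,-0.015,-0.33],[0.017,-0.015,-0.33],[0.017,-0.015,-0.33]],"twist":[[0,0,0],[0,0,0],[0,0,0],[0,0,0],[0,0,0],[0,0,0],[0,0,0],[0,0,0]],"fingers":[-1,-1,-1,-1,-1,-1,-1,-1]}'
python3 - <<'E'
from m2 import *
s=telemetry.get_state(); print(s['position'],s['width'],s['contact_force'])
for n in('side','top'):
    d=grab(n);W=cloud(d); x,y,z=W[...,0],W[...,1],W[...,2]
    b,g,r=d['img'].astype(int).transpose(2,0,1)
    k=(r>150)&(g>130)&(b<110)&(np.hypot(x-.665,y+.077)<.06)&(z>.1); P=W[k]; k&=(abs(z-np.median(P[:,2]))<.008);P=W[k]
    A=np.c_[P[:,:2]-P[:,:2].mean(0),np.ones(len(P))]; print(n,len(P),np.linalg.lstsq(A,P[:,2],rcond=None)[0],mec(P[:,:2]))
    c=(slice(80,260),slice(210,390)) if n=='side' else (slice(90,250),slice(200,360))
    cv2.imwrite('pics/%s24c.png'%n,cv2.resize(d['img'][c],None,fx=3.2,fy=3.2,interpolation=2))
E
```

```text
clock: 40.75
position: [0.6661, -0.0783, 0.099]
ee_rot: [0.0, 0.144, 0.99, 0.0]
contact_force: [0.5, 0.1, 0.3]
width: 0.019
[ 0.66606729 -0.07828776  0.09899757] 0.018950724037237934 [0.49990173 0.10759735 0.34741731]
side 425 [-0.00019731  0.00240247  0.13494695] (array([ 0.6645, -0.0831]), 0.041)
top 233 [-0.02943056  0.00699927  0.134135  ] (array([ 0.655 , -0.0773]), 0.0371)
```

View pics/side24c.png

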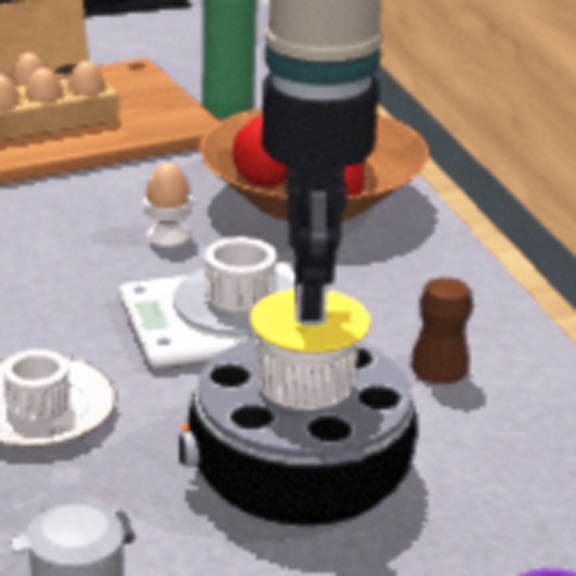

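View pics/top24c.png

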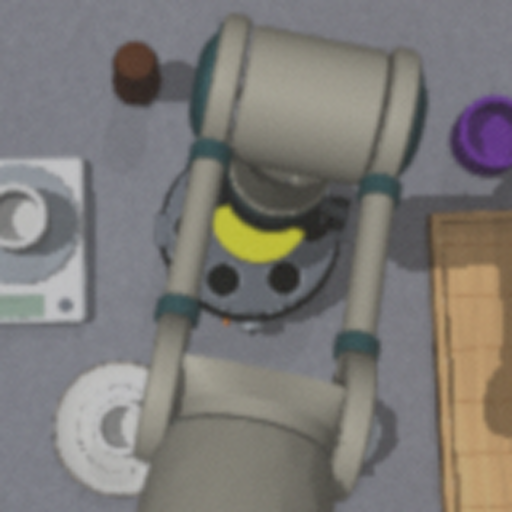

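```bash
python3 -m creep '{"slide":[[-0.005,0.008,-0.015],[-0.005,0.008,-0.03],[-0.005,0.008,-0.042],[-0.005,0.008,-0.042],[-0.005,0.008,-0.042]],"twist":[[0,0,0],[0,0,0],[0,0,0],[0,0,0],[0,0,0]],"fingers":[-1,-1,-1,-1,-1]}'
python3 -m creep '{"slide":[[0,0,-0.007],[0,0,-0.007],[0,0,-0.007]],"twist":[[0,0,0],[0,0,0],[0,0,0]],"fingers":[-1,-1,-1]}'
python3 -m creep '{"slide":[[0,0,-0.005],[0,0,-0.005],[0,0,-0.005]],"twist":[[0,0,0],[0,0,0],[0,0,0]],"fingers":[-1,-1,-1]}'
```

```text
clock: 41.35
position: [0.6649, -0.077, 0.0922]
ee_rot: [-0.0, 0.144, 0.99, 0.0]
contact_force: [0.7, -0.1, -0.6]
width: 0.0189
clock: 41.65
position: [0.665, -0.077, 0.0913]
ee_rot: [0.0, 0.144, 0.99, 0.0]
contact_force: [-0.5, 0.1, 0.7]
width: 0.0184
clock: 41.95
position: [0.665, -0.077, 0.0906]
ee_rot: [0.0, 0.144, 0.99, 0.0]
contact_force: [0.3, -0.4, -0.6]
width: 0.0186
```

```bash
python3 -m creep '{"slide":[[0,0,-0.005],[0,0,-0.005],[0,0,-0.005]],"twist":[[0,0,0],[0,0,0],[0,0,0]],"fingers":[-1,-1,-1]}'
python3 -m creep '{"slide":[[0,0,-0.004],[0,0,-0.004],[0,0,-0.004]],"twist":[[0,0,0],[0,0,0],[0,0,0]],"fingers":[-1,-1,-1]}'
```

```text
clock: 42.25
position: [0.6651, -0.077, 0.0904]
ee_rot: [0.0, 0.144, 0.99, 0.0]
contact_force: [-2.0, -0.4, 2.8]
width: 0.019
clock: 42.55
position: [0.6651, -0.077, 0.0903]
ee_rot: [0.0, 0.144, 0.99, -0.0]
contact_force: [-1.6, 1.0, 6.2]
width: 0.0187
```

```bash
python3 -m creep '{"slide":[[0,0,0],[0,0,0],[0,0,0],[0,0,0],[0,0,0],[0,0,0],[0,0,0]],"twist":[[0,0,0],[0,0,0],[0,0,0],[0,0,0],[0,0,0],[0,0,0],[0,0,0]],"fingers":[-0.6,-0.5,-0.4,-0.25,0,0.1,0.1]}' 20
python3 -m creep '{"slide":[[0,0,0.03],[0,0,0.1],[0,0,0.25],[0,0,0.5],[0,0,0.8],[0,0,0.8]],"twist":[[0,0,0],[0,0,0],[0,0,0],[0,0,0],[0,0,0],[0,0,0]],"fingers":[0.1,0.1,0.1,0.1,0.1,0.1]}'
python3 -m creep '{"slide":[[-0.5,0.8,0],[-0.5,0.8,0],[-0.5,0.8,0],[-0.5,0.8,0],[-0.5,0.8,0]],"twist":[[0,0,0],[0,0,0],[0,0,0],[0,0,0],[0,0,0]],"fingers":[0.1,0.1,0.1,0.1,0.1]}'
python3 -m creep '{"slide":[[-0.5,0.8,0],[-0.5,0.8,0],[-0.5,0.8,0],[-0.5,0.8,0],[-0.5,0.8,0]],"twist":[[0,0,0],[0,0,0],[0,0,0],[0,0,0],[0,0,0]],"fingers":[0.1,0.1,0.1,0.1,0.1]}'
python3 -m creep '{"slide":[[-0.3,0.8,0],[-0.3,0.8,0],[-0.3,0.8,0],[-0.3,0.8,0],[-0.3,0.8,0]],"twist":[[0,0,0],[0,0,0],[0,0,0],[0,0,0],[0,0,0]],"fingers":[0.1,0.1,0.1,0.1,0.1]}'
cat > chk.py <<'E'
from m2 import *
s=telemetry.get_state(); print(s['position'],s['width'],s['contact_force'],s['clock'])
for n in('side','top'):
    d=grab(n,n+'25.png');W=cloud(d); x,y,z=W[...,0],W[...,1],W[...,2]; print(n)
    for nm,c,zr in(('small',(.485,.046),.044),('med',(.68,.1405),.069)):
        k=(np.hypot(x-c[0],y-c[1])<.05)&(abs(z-zr)<.006); P=W[k]; print(nm,len(P),np.median(P[:,2]).round(4),mec(P[:,:2]))
    b,g,r=d['img'].astype(int).transpose(2,0,1)
    yl=(r>150)&(g>130)&(b<110)&(np.hypot(x-.665,y+.077)<.06)&(z>.1); P=W[yl]; k=yl&(abs(z-np.median(P[:,2]))<.008);P=W[k]
    A=np.c_[P[:,:2]-P[:,:2].mean(0),np.ones(len(P))]; print('lid',len(P),np.linalg.lstsq(A,P[:,2],rcond=None)[0],mec(P[:,:2]))
    k=(np.hypot(x-.665,y+.077)<.05)&(z>.08)&(z<.115); P=W[k]; print('large wall',len(P),fitc(P[:,:2],.035,np.array([.665,-.077])) if len(P)>8 else '')
    k=(np.hypot(x-.476,y+.165)<.09)&(z>.035)&(z<.06); print(' salt',k.sum(),mec(W[k][:,:2]),W[k].mean(0))
    k=(np.hypot(x-.653,y-.305)<.05)&(z>.015)&(z<.09); print(' egg',k.sum(),mec(W[k][:,:2]),np.nanmax(z[k]))
E
python3 chk.py
```

```text
clock: 43.25
position: [0.665, -0.0769, 0.0891]
ee_rot: [-0.0, 0.144, 0.99, 0.0]
contact_force: [-0.8, 0.4, -0.2]
width: 0.0472
clock: 43.85
position: [0.6692, -0.0779, 0.2182]
ee_rot: [0.008, 0.144, 0.99, -0.001]
contact_force: [0.3, -0.3, 1.4]
width: 0.0468
clock: 44.35
position: [0.59, 0.0436, 0.2103]
ee_rot: [0.001, 0.143, 0.99, -0.0]
contact_force: [-0.0, -0.7, -0.2]
width: 0.0469
clock: 44.85
position: [0.516, 0.1627, 0.2096]
ee_rot: [0.001, 0.144, 0.99, -0.0]
contact_force: [0.2, -0.6, 0.1]
width: 0.0469
clock: 45.35
position: [0.4716, 0.282, 0.2091]
ee_rot: [0.001, 0.144, 0.99, -0.001]
contact_force: [0.2, 0.6, 0.4]
width: 0.0472
[0.47161424 0.28195373 0.20905618] 0.0471970093079393 [0.20099355 0.62655856 0.3974963 ] 45.35
side
small 148 0.0431 (array([0.4862, 0.0446]), 0.0274)
med 150 0.0681 (array([0.6797, 0.1384]), 0.0329)
lid 492 [0.00345663 0.00902614 0.12651109] (array([ 0.6632, -0.081 ]), 0.0423)
large wall 396 [ 0.6662 -0.0776]
 salt 569 (array([ 0.4758, -0.1608]), 0.041) [ 0.47704884 -0.16944789  0.04552165]
 egg 225 (array([0.661 , 0.3117]), 0.0244) 0.07807929865320506
top
small 109 0.0437 (array([0.4846, 0.0456]), 0.0257)
med 140 0.0679 (array([0.6792, 0.1398]), 0.0307)
lid 606 [-0.0023008  -0.00030021  0.12533598] (array([ 0.6651, -0.0772]), 0.0415)
large wall 0 
 salt 432 (array([ 0.4752, -0.1575]), 0.0409) [ 0.47734386 -0.16014985  0.04527185]
 egg 201 (array([0.6584, 0.3149]), 0.0235) 0.08025635421869937
```

View pics/side25.png

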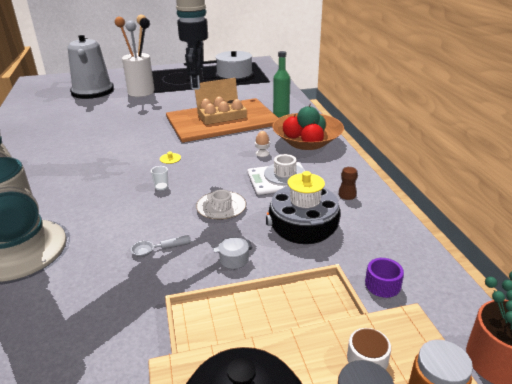

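View pics/top25.png

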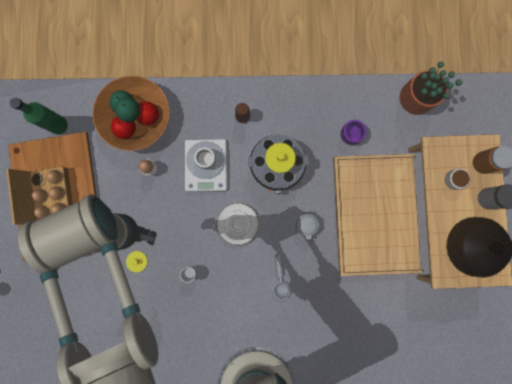

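The final pictures show the small ramekin on the saucer at (238,224), the medium on the scale at (205,158), and the large on the cooker under the lid at (281,158). The salt cellar and egg cup haven't moved, and the gripper is well clear. I'll let it settle briefly and hand in.

```bash
python3 -m creep '{"slide":[[0,0,0],[0,0,0],[0,0,0]],"twist":[[0,0,0],[0,0,0],[0,0,0]],"fingers":[0.1,0.1,0.1]}'
python3 -c "
from rig import order; print(order.sign_off())"
```

```text
clock: 45.75
position: [0.4704, 0.2823, 0.2093]
ee_rot: [0.0, 0.145, 0.99, 0.0]
contact_force: [-0.1, 0.5, 0.8]
width: 0.0471
the job is handed in; nothing more can be done
None
```

The job is done and handed in at about 46 s of the 128 s; the sign-off reports no verdict. I took the stack apart and set the small ramekin on the saucer, the medium on the scale and the large on the cooker rack. Then I laid the large yellow lid on the large ramekin. Each piece was lowered until it just touched before I let go.

My last camera checks before handing in:

| Item | Offset from its target | Height check |
|---|---|---|
| Small ramekin on saucer | about 1–2 mm | rim at 43–44 mm, expected 44 |
| Medium ramekin on scale | about 1–2 mm | rim at 68 mm, expected 69 |
| Large ramekin on cooker | about 1 mm | rim at 121 mm before the lid went on, expected 122 |
| Lid on large ramekin | under 1 mm from above | lid top at 125–127 mm, expected 126; tilt about 0.01 rad |

The salt cellar and egg cup measured within about 2 mm of where they started, and the gripper was well clear of everything.

Two things disagreed:
- **Fingertip height:** the fingertips are really about 42 mm above the reported tool position. The first grasp therefore closed in the air without touching anything. I measured the offset in the images and allowed for it in every later grasp.
- **Side camera:** it puts the lid about 4 mm off-centre in y. It sees the lid at a slant with the knob in the way, so I trusted the top view; both readings are within the 12 mm allowed.

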